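# Put the fallen tins away upright and clamp the chest shut

### The job

Some of the square oil tins have toppled over on the workbench. Stand every one of them upright, cap up, in the compartments of the plywood chest; only then lower the chest's lid fully shut without slamming it, and last of all swing the clamp arm down flat onto the lid. Leave the other things on the bench where they are.

Things in the scene. Friction and masses are not known exactly. Their poses are not given: they have to be found in the camera images.
- tin1: one of up to four alike square metal tins with paper band and black screw cap; may be absent. Body 52 x 52 x 105 mm, cap 30 mm across, 14 mm high on top (119 mm in all). Origin at the middle of the body (52.5 mm above its base); z runs along the tin from base to cap, x and y are square to its flat sides. Starts lying on a flat side, origin 26 mm above the bench. About 0.35 kg
- tin2: one of up to four alike square metal tins with paper band and black screw cap; may be absent. Body 52 x 52 x 105 mm, cap 30 mm across, 14 mm high on top (119 mm in all). Origin at the middle of the body (52.5 mm above its base); z runs along the tin from base to cap, x and y are square to its flat sides. Starts lying on a flat side, origin 26 mm above the bench. About 0.35 kg
- tin3: one of up to four alike square metal tins with paper band and black screw cap; may be absent. Body 52 x 52 x 105 mm, cap 30 mm across, 14 mm high on top (119 mm in all). Origin at the middle of the body (52.5 mm above its base); z runs along the tin from base to cap, x and y are square to its flat sides. Starts lying on a flat side, origin 26 mm above the bench. About 0.35 kg
- tin4: one of up to four alike square metal tins with paper band and black screw cap; may be absent. Body 52 x 52 x 105 mm, cap 30 mm across, 14 mm high on top (119 mm in all). Origin at the middle of the body (52.5 mm above its base); z runs along the tin from base to cap, x and y are square to its flat sides. Starts lying on a flat side, origin 26 mm above the bench. About 0.35 kg
- chest: open plywood chest fixed to the bench, outside 108 (its x) x 312 (its y) x 135 mm high (its z), walls and floor 8 mm. Low dividers 65 mm above its floor leave three compartments, each 92 (x) x 80 (y) mm, centred at y -84, 0 and +84 mm, one tin each; above the dividers it is open, 92 x 296 mm. Origin under its centre. Lid hinge on its +x long side, clamp on its -x side
- lid_hinge (a point): point in the middle of the lid's hinge line, on the chest's top rim at x +54, z 135.5 mm, with the lid's axes: with the lid shut they match the chest's, and the lid reaches 108 mm along -x; the hinge line is y
- lid_edge (a point): middle of the lid's free edge, on its outer (upper) face; 108 mm from the hinge, lid 10 mm thick, 312 mm wide
- lid_bar (a point): middle of the steel bar handle on the lid's outer face: 80 mm long along y, 10 mm thick, its axis 22 mm off the face, 80 mm from the hinge
- lid (a joint): angle of the lid, rad: 0 = shut flat on the rim, about 1.57 = straight up, 1.9 = leaning back as far as it goes. Stiff hinge: it stays where it is left
- clamp_pivot (a point): pivot of the clamp arm: in the chest's frame x -66, y -100, z 156 mm; the pivot axis is the chest's y
- clamp_tip (a point): free end of the clamp arm, 76 mm from the pivot. The arm is a flat steel bar 18 mm wide, 10 mm thick, with a rubber sleeve 22 mm wide, 14 mm thick and a pad underneath near the end
- clamp (a joint): angle of the clamp arm, rad: 0 = flat down on the shut lid, pointing to the chest's +x; about 1.57 = straight up; 2.1 = leaning outwards as far as it goes. Stays where it is left
- screwdriver: a screwdriver 200 mm long lying along its x axis, about 30 mm thick, among the tins; origin under its middle. Bystander
- sanding_block: a cork sanding block 70 x 100 x 35 mm high; origin under its centre. Bystander
- mug: a white ceramic mug 90 mm high, 80 mm across; origin under its centre. Bystander
- glue: a white bottle of glue standing upright, 64 mm across, 190 mm high; origin under its centre. Bystander
- mallet: a hammer 260 mm long, lying; its x axis runs from handle to head. Bystander
- offcut: a block of wood 150 x 60 x 40 mm high; origin under its centre. Bystander
- tape_measure: a tape measure 30 x 70 x 60 mm high; origin under its centre. Bystander
Mind the look-alikes: they are no part of the job. What is shaped like the tin2 but pink is not meant.

How it is judged:
On the way, in this order (a step that is already met when the one before it is completed fails the run):
1. every tin stands upright in the chest (x of tin1 in the frame of chest between -0.04 and 0.04 m and y of tin1 in the frame of chest between -0.12 and 0.12 m and z of tin1 in the frame of chest between 0.045 and 0.075 m and angle between each of tin1, tin2, tin3, tin4's own z axis and vertical below 0.15 rad and x of tin2 in the frame of chest between -0.04 and 0.04 m and y of tin2 in the frame of chest between -0.12 and 0.12 m and z of tin2 in the frame of chest between 0.045 and 0.075 m and x of tin3 in the frame of chest between -0.04 and 0.04 m and y of tin3 in the frame of chest between -0.12 and 0.12 m and z of tin3 in the frame of chest between 0.045 and 0.075 m and x of tin4 in the frame of chest between -0.04 and 0.04 m and y of tin4 in the frame of chest between -0.12 and 0.12 m and z of tin4 in the frame of chest between 0.045 and 0.075 m), for 0.3 s.
2. then the lid is shut (all of step 1 and value of joint lid below 0.04 rad), for 0.2 s.
3. then the clamp is down on the lid (value of joint lid below 0.04 rad and value of joint clamp below 0.08 rad), for 0.2 s.
At the end, for the whole second after the job is handed in: every tin present is in a compartment on the chest's floor, upright within 0.15 rad; lid shut within 0.04 rad; clamp arm down within 0.08 rad (all of step 1 and all of step 3); the robot touches nothing.
It fails at once if the lid is slammed (faster than 3 rad/s in the last 0.3 rad) (value of joint lid below 0.3 rad and velocity of joint lid below -3 rad/s).
It fails at once if another thing on the bench is pushed more than 60 mm from its place or knocked over (distance of any of screwdriver, sanding_block, mug, glue, mallet, offcut, tape_measure from where it was at the start of the episode above 0.06 m or angle between any of mug, glue's own z axis and vertical above 0.6 rad).
Of tin1, tin2, tin3, tin4 only 2 to 3 are there at a start; the rules pass over those that are not, and their reading is None.
At some moment in a run one of tin1, tin2, tin3, tin4 may be knocked a few centimetres aside while the robot is not near it.
Once in a run the grip may slacken for a moment while it holds something.
It also fails if it takes over 210 s, if anything falls off the work surface, if the arm or the gripper's body presses on something with over 40 N, if the wrist force passes 120 N, or if a joint passes its speed limit or range.

### The arm

A 6-joint arm with a two-finger parallel gripper is mounted at the origin on the work surface. World frame = base frame: x ahead of the robot, y to its left, z up, the work surface at z = 0. Lengths are in m, angles in rad, forces in N, time in s.
With the tool pointing down it reaches from about 0.3 to 0.775 m from the base axis. Payload 14.6 kg.
Tool frame: the origin (TCP) lies midway between the tips of the shut fingers; the grasp point (between the pads) lies 19 mm behind it (tcp_to_grasp is the distance from the TCP to the grasp point, in m); z points along the fingers, y is the line along which they close (so a half turn about z gives the same grasp; the last joint's range is limited). The gripper opens to 94 mm and grips with 3 to 60 N. Pads are 16 mm wide; open, the fingers measure 119 mm over their backs; the gripper's body (75 mm by 177 mm) begins 78 mm behind the grasp point.
Start: joints at [1.092, 0.3, 1.521, -0, 1.321, -0.067], TCP at [0.22, 0.504, 0.205] pointing down, gripper open.
Joint ranges: [-3.03, 3.03], [-0.79, 2.21], [0.23, 2.52], [-1.04, 4.18], [0, 3.07], [-2.55, 2.55]. Speed limits (rad/s): [2.22, 2.22, 2.57, 3.14, 3.14, 3.14].

### API

Orientations are given as [roll, pitch, yaw] about the fixed x, y, z axes, in that order (R = Rz(yaw) Ry(pitch) Rx(roll)).
In Python, from station import * gives the robot as it stands.
- The arm moves only by the tool send_rows, never from a script. Its argument "motion" is a list of rows, each a list of 3 entries, a list of its own where there are three numbers: the shift along the tool's x, y, z in units of 0.03 m (1.0 is 0.03 m), then the turn, a rotation vector about the tool's x, y, z in units of 0.12 rad (1.0 is 0.12 rad), then the opening, from -1 (shut) to 1 (fully open). In form: [[[x, y, z], [rx, ry, rz], grip], ...]. A call has 1 to 12 rows; each row shifts and turns the commanded pose from where the row before left it, along the tool's axes as they then stand; what a row does not reach is not made up. A row lasts 1/10 s, in which the tool goes at most 50 mm and 8.59 degrees, less where a joint would pass 70% of its speed; a pose out of reach is approached as far as the arm can. A call with a number of a shift or a turn outside -1 to 1 is refused whole. A call with a gripper value outside its range is refused whole. The fingers move at their own pace and stop on an object; "squeeze" is the grip in N (left out, the last holds). Time passes only in rows, so rows that do not move let the fingers close. It gives the time, the measured TCP pose, the force, the opening and the grip force at its end, in the units of the state.
- get_obs(): the state, without advancing time (a new reading comes with each control period).
- camera(name): name is "scene" or "top"; returns a dict with "pixels" (480x640x3 uint8, red, green, blue), "depth" (480x640 float32, m along the optical axis (not along the pixel's ray), 0 where there is no reading), "fx", "fy", "cx", "cy" (pixels), "rvec" (rotation vector, rad) and "tvec" (3), from world to camera coordinates, as OpenCV has them. Camera axes: x right, y down, z forward; pixel columns grow to the right and rows downward; lengths in m; the calibration is good to about 2 mm. A picture is of the moment at which its call begins.
- hand_in(): hands the job in; it is judged then, once.
The state is a dict: "time_s": time; "qpos": joint angles; "joint_vel": joint speeds; "tau": joint torques, N m; "ee_pos": TCP position; "eef_rot": TCP orientation; "force": force on the tool from outside, world axes, zero at the start; "moment": the same for the moment, N m; "grip_width": finger opening in m; "grip_force": force on a finger pad.
Only numpy, scipy, OpenCV 4.12 (cv2) and the standard library are available. Lean on these libraries where they do the work, as an engineer would, in place of code of your own. Each camera call takes 0.05 s, during which the arm holds its last target. There are 200 camera calls.

## Working session

There is one attempt and no reset: what is moved stays moved. The work goes in short steps, Python scripts to look and compute and a tool call to move; the robot and the scene stay as the last step left them, time stands still between calls to the robot, and variables do not carry over. Pictures are saved under pics/ and viewed, at most 14 in all, crops included, and the job is handed in when it is done.

Besides the shell and the picture viewer there is one more tool, called by a JSON object that holds its "api" and its "payload", one argument or row to a line. send_rows: Moves the arm, as the interface text tells. Its arguments: {"type":"object","properties":{"motion":{"type":"array"},"squeeze":{"type":"number"}},"required":["motion"]}

```bash
mkdir -p pics; ls; cat > h.py <<'E'
import numpy as np,cv2
from station import *
from scipy.spatial.transform import Rotation as Ro
def snap(name,fn=None):
    c=camera(name); 
    if fn: cv2.imwrite('pics/'+fn,c['pixels'][:,:,::-1]); np.savez('/tmp/'+fn+'.npz',**c)
    return c
def cloud(c):
    d=c['depth']; v,u=np.mgrid[:480,:640]
    P=np.stack([(u-c['cx'])/c['fx']*d,(v-c['cy'])/c['fy']*d,d],-1)
    R=cv2.Rodrigues(np.array(c['rvec'],float))[0]
    W=(P-np.ravel(c['tvec']))@R
    W[d==0]=np.nan
    return W
E
python3 - <<'E'
from h import *
for n in('scene','top'):
    c=snap(n,n+'0.png'); W=cloud(c); print(n,c['fx'],c['cx'],c['cy'],(-cv2.Rodrigues(np.array(c['rvec'],float))[0].T@np.ravel(c['tvec'])))
print(get_obs())
E
```

```text
pics
scene 549.7957102045448 330.4666129596008 249.34354392286286 [0.91421423 0.509594   1.23947091]
top 545.8066851121587 322.02235618806543 233.9491733523565 [ 0.3631709  -0.06250057  1.31420252]
{'time_s': 0.1, 'qpos': array([ 1.09238431e+00,  3.00363400e-01,  1.52151500e+00, -1.07185600e-05,
        1.32071538e+00, -6.65785497e-02]), 'joint_vel': array([-0.00061989, -0.0020334 , -0.00190747, -0.00108377, -0.00239288,
       -0.00048808]), 'tau': array([ 6.65249881e-04, -5.32644331e+01, -3.53281903e+01,  7.09518045e-02,
        2.34580290e-02, -9.16259683e-05]), 'ee_pos': array([0.22004425, 0.50380434, 0.20497336]), 'eef_rot': array([-3.14059305e+00, -5.62450994e-05,  2.72976181e+00]), 'force': array([-0.30542988, -0.157701  , -0.64117752]), 'moment': array([-0.04423044,  0.05519835,  0.01321375]), 'grip_force': 0.0, 'grip_width': 0.09389786835241412}
```

View pics/scene0.png

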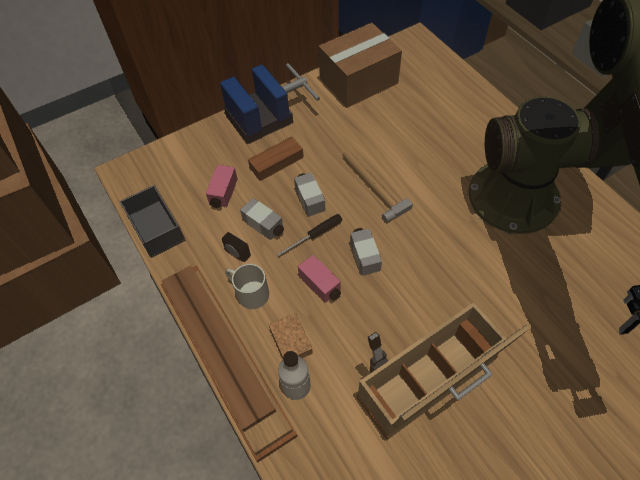

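View pics/top0.png

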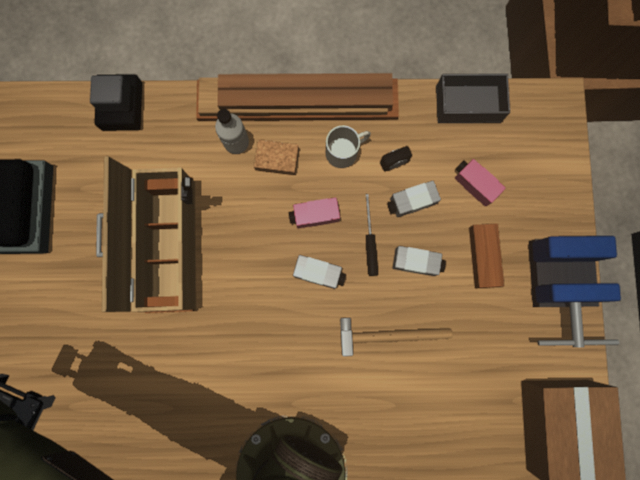

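The scene shows three grey-white banded tins at top-view pixels (319,271), (415,198) and (418,261). Pink look-alikes lie at (316,212) and (480,182). The chest is at about (158,240), with its lid open to the left and the clamp at (187,185). I'll confirm the tins in a crop and measure.

```bash
cat >> h.py <<'E'
def tins(c,W,show=True):
    # grey/white tin bodies on the bench: low saturation top faces at z~0.052
    hsv=cv2.cvtColor(c['pixels'],cv2.COLOR_RGB2HSV)
    m=((W[...,2]>0.042)&(W[...,2]<0.06)).astype(np.uint8)
    n,l,s,ce=cv2.connectedComponentsWithStats(m,connectivity=4); out=[]
    for i in range(1,n):
        if s[i,4]<250: continue
        P=W[l==i]; r=cv2.minAreaRect((P[:,:2]*1000).astype(np.float32))
        col=np.median(hsv[l==i],0)
        out.append((ce[i].round(),np.round(r[0],1),np.round(r[1],1),round(r[2],1),col,round(np.median(P[:,2]),4)))
        if show: print(*out[-1])
    return out
E
python3 - <<'E'
from h import *
c=dict(np.load('/tmp/top0.png.npz')); W=cloud(c); tins(c,W)
# cap points
for n,(u,v) in dict(a=(342,278),b=(392,205),c=(443,265),lidtop=(105,160),lidtop2=(104,305),baru=(99,235),rim1=(133,172),rim2=(188,172),rim3=(133,306),rim4=(190,308),clampp=(186,185),clamptip=(186,180)).items():
    print(n,W[v-1:v+2,u-1:u+2].reshape(-1,3).round(3)[[0,4,8]].tolist())
m=((W[...,2]>0.125)&(W[...,2]<0.141)); v,u=np.nonzero(m); k=(u>110)&(u<215)&(v>150)&(v<320)
P=W[v[k],u[k]]; r=cv2.minAreaRect((P[:,:2]*1000).astype(np.float32)); print('rim',r,np.median(P[:,2]))
img=c['pixels'][:,:,::-1]
a=cv2.resize(img[150:300,280:520],None,fx=3.3,fy=3.3,interpolation=cv2.INTER_CUBIC)
cv2.imwrite('pics/crop1.png',a)
b=cv2.resize(img[145:325,85:235],None,fx=3.3,fy=3.3,interpolation=cv2.INTER_CUBIC)
cv2.imwrite('pics/crop2.png',b)
E
```

```text
[121. 107.] [879.8 416.6] [131.  100.6] 0.3 [15. 58. 23.] 0.0494
[483.  83.] [ 916.1 -472.9] [167.9  75.2] 59.4 [15. 57. 37.] 0.0517
[269. 103.] [890.5 -16.7] [ 93.6 469.4] 0.2 [ 16. 128. 145.] 0.0456
[482. 180.] [ 670.8 -461.7] [105.2  55.4] 44.4 [174. 104. 179.] 0.0518
[ 34. 211.] [619.7 622.9] [218.8  95.5] 0.2 [55. 20. 54.] 0.0495
[416. 197.] [ 631.9 -302.6] [ 52.7 108.8] 18.7 [ 27.  16. 158.] 0.0518
[317. 211.] [599.9 -65.7] [ 53.5 105.8] 9.1 [172.  80. 183.] 0.052
[419. 260.] [ 482.  -304.1] [108.1  53.2] 79.5 [ 27.  14. 174.] 0.0519
[317. 271.] [458.2 -68.3] [108.3  52.3] 73.1 [ 42.  12. 192.] 0.0522
[532. 427.] [ 102.2 -541.9] [ 13.3 199.3] 87.0 [ 14. 133.  49.] 0.0516
a [[0.444, -0.122, 0.042], [0.441, -0.124, 0.048], [0.439, -0.126, 0.038]]
b [[0.616, -0.244, 0.039], [0.613, -0.245, 0.043], [0.611, -0.247, 0.044]]
c [[0.472, -0.359, 0.04], [0.47, -0.361, 0.042], [0.467, -0.363, 0.042]]
lidtop [[0.745, 0.459, -0.004], [0.672, 0.36, 0.241], [0.669, 0.357, 0.242]]
lidtop2 [[0.383, 0.349, 0.245], [0.382, 0.349, 0.24], [0.38, 0.348, 0.239]]
baru [[0.525, 0.377, 0.216], [0.522, 0.375, 0.216], [0.521, 0.374, 0.212]]
rim1 [[0.677, 0.342, 0.133], [0.674, 0.339, 0.135], [0.67, 0.335, 0.141]]
rim2 [[0.711, 0.252, 0.001], [0.709, 0.25, -0.001], [0.706, 0.247, 0.003]]
rim3 [[0.383, 0.33, 0.134], [0.38, 0.327, 0.138], [0.378, 0.325, 0.135]]
rim4 [[0.378, 0.223, 0.074], [0.376, 0.223, 0.063], [0.374, 0.224, 0.047]]
clampp [[0.624, 0.202, 0.226], [0.622, 0.199, 0.227], [0.62, 0.198, 0.225]]
clamptip [[0.635, 0.202, 0.227], [0.632, 0.2, 0.227], [0.63, 0.197, 0.228]]
rim ((528.08837890625, 276.13616943359375), (313.4515686035156, 128.95106506347656), 1.1816511154174805) 0.1348211817366333
```

View pics/crop1.png

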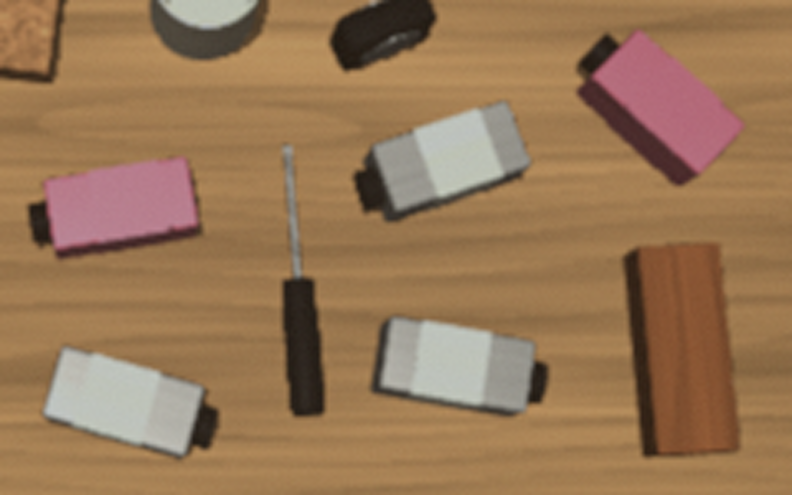

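View pics/crop2.png

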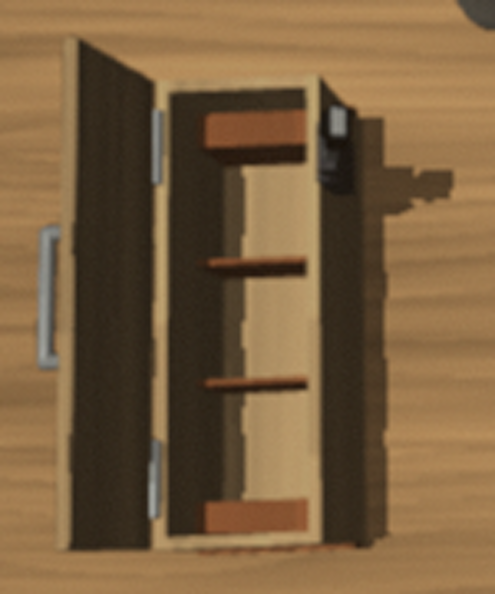

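The crops confirm three grey tins with white bands and black caps, at crop (130,400), (450,160) and (455,365). The two pink ones are excluded. The chest is empty, its lid stands just past vertical at crop x≈70, and the clamp is upright at (335,120).

The plan is to grip each tin near its cap end and lift it so that it pivots to hang cap-up.

```bash
cat >> h.py <<'E'
def down(yaw): return Ro.from_euler('xyz',[np.pi,0,yaw])
def plan(p1,R1,n,p0=None,R0=None):
    o=get_obs()
    if p0 is None: p0=o['ee_pos']
    if R0 is None: R0=Ro.from_euler('xyz',o['eef_rot'])
    p0=np.array(p0,float)
    w=(R0.inv()*R1).as_rotvec()/n
    S=sum(Ro.from_rotvec(w*i).as_matrix() for i in range(n))
    d=np.linalg.solve(S,R0.inv().apply(np.array(p1)-p0))
    print(n,'rows d',(d/.03).round(2).tolist(),'w',(w/.12).round(2).tolist())
    return p1,R1
E
python3 - <<'E'
from h import *
c=dict(np.load('/tmp/top0.png.npz')); W=cloud(c)
k=(np.abs(W[...,2]-.135)<.005)&(W[...,1]<.25)&(W[...,1]>.2)&(W[...,0]>.35)&(W[...,0]<.7)
P=W[k]; f=np.polyfit(P[:,0],P[:,1],1); print('right wall y=',f, 'x ext',np.percentile(P[:,0],[1,99]),'width',np.percentile(P[:,1]-np.polyval(f,P[:,0]),[3,97]))
for lo,hi in((.365,.385),(.66,.69)):
    k=(np.abs(W[...,2]-.135)<.005)&(W[...,0]>lo)&(W[...,0]<hi)&(W[...,1]>.24)&(W[...,1]<.31); Q=W[k]; print('end wall',np.polyfit(Q[:,1],Q[:,0],1),np.percentile(Q[:,0],[3,50,97]))
for x in(.42,.52,.62):
    k=(np.abs(W[...,2]-.135)<.006)&(np.abs(W[...,0]-x)<.004)&(W[...,1]>.2)&(W[...,1]<.4); print(x,np.unique(W[k][:,1].round(3)))
p,R=plan([.36,.20,.36],down(2.1),12)
plan([.446,-.107,.15],down(1.276),12,p,R)
E
```

```text
right wall y= [0.02063379 0.2207381 ] x ext [0.37332157 0.68399356] width [-0.00593817  0.01246853]
end wall [-0.03503338  0.38543223] [0.37170621 0.37576524 0.37990419]
end wall [-0.01218238  0.68269833] [0.67489685 0.67907937 0.68377506]
0.42 [0.224 0.225 0.226 0.227 0.228 0.229 0.231 0.323 0.324 0.325 0.326 0.327
 0.328 0.329 0.33  0.332 0.334 0.336]
0.52 [0.227 0.228 0.229 0.23  0.231 0.232 0.233 0.234 0.326 0.327 0.328 0.329
 0.33  0.331 0.332 0.333 0.334 0.335 0.336 0.338]
0.62 [0.231 0.232 0.233 0.234 0.235 0.236 0.238 0.239 0.24  0.329 0.33  0.331
 0.332 0.333 0.334 0.336 0.338 0.339]
12 rows d [-0.86, -0.4, -0.43] w [-0.0, 0.0, 0.44]
12 rows d [-0.9, 0.11, 0.58] w [0.0, -0.0, 0.57]
```

{"api": "send_rows", "payload": {
  "motion": [
    [[0,0,-1],[0,0,0.5],1],
    [[0,0,-1],[0,0,0.5],1],
    [[0,0,-1],[0,0,0.5],1],
    [[-0.9,-0.4,-0.6],[0,0,0.5],1],
    [[-0.9,-0.4,-0.6],[0,0,0.5],1],
    [[-0.9,-0.4,-0.4],[0,0,0.5],1],
    [[-0.9,-0.4,-0.2],[0,0,0.5],1],
    [[-0.9,-0.4,0],[0,0,0.5],1],
    [[-0.9,-0.4,0],[0,0,0.5],1],
    [[-0.9,-0.4,0],[0,0,0.5],1],
    [[-0.9,-0.4,0],[0,0,0.5],1],
    [[-0.9,-0.4,0],[0,0,0.5],1]
  ],
  "squeeze": 12
}}

```text
time_s: 1.3
ee_pos: [0.303, 0.2535, 0.3491]
eef_rot: [-3.141, 0.0, 2.007]
force: [0.9, -0.1, 0.1]
grip_width: 0.0938
grip_force: 0.0
```

```bash
python3 - <<'E'
from h import *
o=get_obs(); print(o['ee_pos'],o['eef_rot'],o['qpos'].round(2))
p,R=plan([.446,-.107,.10],down(1.276),12)
plan([.446,-.107,.009],R,4,p,R)
E
```

```text
[0.3029521  0.25347734 0.34914912] [-3.14107452e+00  1.24131705e-04  2.00734666e+00] [ 0.6  -0.13  1.66 -0.    1.61  0.17]
12 rows d [-1.06, 0.3, 0.69] w [-0.0, 0.0, 0.51]
4 rows d [-0.0, -0.0, 0.76] w [0.0, 0.0, 0.0]
```

{"api": "send_rows", "payload": {
  "motion": [
    [[-1,0.3,0],[0,0,0.5],1],
    [[-1,0.3,0],[0,0,0.5],1],
    [[-1,0.3,0.6],[0,0,0.5],1],
    [[-1,0.3,0.8],[0,0,0.5],1],
    [[-1,0.3,0.8],[0,0,0.5],1],
    [[-1,0.3,0.8],[0,0,0.5],1],
    [[-1,0.3,0.8],[0,0,0.5],1],
    [[-1,0.3,0.8],[0,0,0.5],1],
    [[-1,0.3,0.8],[0,0,0.5],1],
    [[-1,0.3,0.8],[0,0,0.5],1],
    [[-1,0.3,0.8],[0,0,0.5],1],
    [[-0.5,0.3,0.5],[0,0,0.5],1]
  ]
}}

```text
time_s: 2.5
ee_pos: [0.4489, -0.0712, 0.1226]
eef_rot: [-3.139, 0.0, 1.286]
force: [0.5, 0.1, 0.8]
grip_width: 0.094
grip_force: 0.0
```

```bash
python3 - <<'E'
from h import *
c=snap('top'); W=cloud(c); tins(c,W)
p,R=plan([.446,-.107,.08],down(1.276),3)
plan([.446,-.107,.009],R,4,p,R)
E
```

```text
[121. 107.] [879.7 416.8] [100.6 130.2] 89.9 [15. 57. 25.] 0.0494
[483.  83.] [ 918.3 -470.5] [160.8  67.8] 63.0 [15. 56. 41.] 0.0508
[271. 103.] [885.8 -16.5] [470.7  90.8] 88.7 [ 16. 126. 155.] 0.0456
[482. 180.] [ 672.1 -460.4] [108.   54.4] 46.1 [174. 102. 193.] 0.0518
[ 34. 211.] [620.3 620.3] [ 91.6 219.7] 88.9 [55. 20. 60.] 0.0494
[416. 197.] [ 631.8 -302.8] [ 53.3 106.5] 18.9 [ 27.  15. 171.] 0.0518
[316. 211.] [599.3 -61.4] [ 53.3 114.4] 9.1 [172.  79. 196.] 0.0519
[418. 260.] [ 482.2 -303.7] [107.3  53.1] 79.6 [ 30.  13. 186.] 0.052
[532. 428.] [ 103.1 -542.1] [  8.6 198.2] 88.4 [ 14. 132.  54.] 0.0512
3 rows d [-0.38, 0.08, 0.46] w [-0.01, 0.0, 0.02]
4 rows d [-0.0, -0.0, 0.59] w [0.0, 0.0, 0.0]
```

{"api": "send_rows", "payload": {
  "motion": [
    [[-0.4,0.1,0.4],[0,0,0],1],
    [[-0.4,0.1,0.4],[0,0,0],1],
    [[-0.4,0,0.6],[0,0,0.1],1],
    [[0,0,0.8],[0,0,0],1],
    [[0,0,0.8],[0,0,0],1],
    [[0,0,0.75],[0,0,0],1],
    [[0,0,0],[0,0,0],1],
    [[0,0,0],[0,0,0],-1],
    [[0,0,0],[0,0,0],-1],
    [[0,0,0],[0,0,0],-1],
    [[0,0,0],[0,0,0],-1],
    [[0,0,0],[0,0,0],-1]
  ],
  "squeeze": 12
}}

```text
time_s: 3.75
ee_pos: [0.4456, -0.1057, 0.0124]
eef_rot: [3.141, 0.0, 1.278]
force: [-0.5, -0.3, 0.4]
grip_width: 0.0574
grip_force: 0.0
```

{"api": "send_rows", "payload": {
  "motion": [
    [[0,0,0.1],[0,0,0],-1],
    [[0,0,0],[0,0,0],-1],
    [[0,0,0],[0,0,0],-1],
    [[0,0,0],[0,0,0],-1]
  ]
}}

```text
time_s: 4.15
ee_pos: [0.4457, -0.1058, 0.0092]
eef_rot: [3.141, 0.0, 1.278]
force: [-1.4, -0.1, 5.5]
grip_width: 0.0522
grip_force: 12.0
```

{"api": "send_rows", "payload": {
  "motion": [
    [[0,0,-0.2],[0,0,0],-1],
    [[0,0,-0.3],[0,0,0],-1],
    [[0,0,-0.3],[0,0,0],-1],
    [[0,0,-0.3],[0,0,0],-1],
    [[0,0,-0.3],[0,0,0],-1],
    [[0,0,-0.3],[0,0,0],-1],
    [[0,0,-0.3],[0,0,0],-1],
    [[0,0,-0.3],[0,0,0],-1],
    [[0,0,-0.3],[0,0,0],-1],
    [[0,0,-0.3],[0,0,0],-1]
  ]
}}

```text
time_s: 5.15
ee_pos: [0.4454, -0.1057, 0.0967]
eef_rot: [-3.142, -0.0, 1.278]
force: [-0.2, -0.0, -3.8]
grip_width: 0.0522
grip_force: 12.0
```

```bash
python3 - <<'E'
from h import *
c=snap('scene'); im=c['pixels'][:,:,::-1]; o=get_obs(); print(o['moment'],o['force'])
R=cv2.Rodrigues(np.array(c['rvec'],float))[0]; q=R@o['ee_pos']+np.ravel(c['tvec']); u=int(q[0]/q[2]*c['fx']+c['cx']); v=int(q[1]/q[2]*c['fy']+c['cy']); print(u,v)
cv2.imwrite('pics/s1.png',cv2.resize(im[v-80:v+80,u-100:u+100],None,fx=3,fy=3))
E
```

```text
[-0.2547347  -0.0220286  -0.02140359] [ 1.03109056 -0.10715731 -1.90672226]
360 222
```

View pics/s1.png

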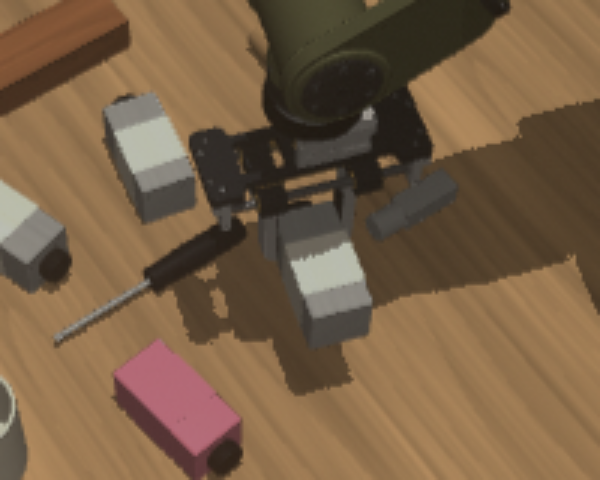

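The tin at crop (325,290) is held rigidly level with 12 N. I'll lower it close to the bench and ease the grip so that it can pivot.

{"api": "send_rows", "payload": {
  "motion": [
    [[0,0,0.8],[0,0,0],-1],
    [[0,0,0.8],[0,0,0],-1],
    [[0,0,0.6],[0,0,0],-1],
    [[0,0,0],[0,0,0],-1]
  ]
}}

```text
time_s: 5.6
ee_pos: [0.4442, -0.1053, 0.0282]
eef_rot: [-3.138, -0.0, 1.278]
force: [-0.4, 0.9, -3.3]
grip_width: 0.0521
grip_force: 12.0
```

{"api": "send_rows", "payload": {
  "motion": [
    [[0,0,0],[0,0,0],-1],
    [[0,0,0],[0,0,0],-1],
    [[0,0,-0.2],[0,0,0],-1],
    [[0,0,-0.2],[0,0,0],-1],
    [[0,0,-0.2],[0,0,0],-1]
  ],
  "squeeze": 5
}}

```text
time_s: 6.1
ee_pos: [0.4457, -0.1058, 0.049]
eef_rot: [3.141, 0.0, 1.278]
force: [-0.7, 0.2, -3.1]
grip_width: 0.0521
grip_force: 5.0
```

```bash
cat >> h.py <<'E'
def crop(fn,du=100,dv=80,f=3,p=None,cam='scene'):
    c=snap(cam); im=c['pixels'][:,:,::-1]; o=get_obs(); print(o['ee_pos'].round(4),o['moment'].round(2),o['force'].round(1))
    R=cv2.Rodrigues(np.array(c['rvec'],float))[0]; q=R@(o['ee_pos'] if p is None else np.array(p))+np.ravel(c['tvec']); u=int(q[0]/q[2]*c['fx']+c['cx']); v=int(q[1]/q[2]*c['fy']+c['cy'])
    u0=max(u-du,0);v0=max(v-dv,0)
    if fn: cv2.imwrite('pics/'+fn,cv2.resize(im[v0:v+dv,u0:u+du],None,fx=f,fy=f,interpolation=cv2.INTER_CUBIC))
    return c
def near(c,r=.09):
    # cloud points below the fingertips region near the TCP: height range per slice along tool x
    W=cloud(c); o=get_obs(); R=Ro.from_euler('xyz',o['eef_rot']); T=R.inv().apply((W-o['ee_pos']).reshape(-1,3))
    k=(np.abs(T[:,1])<.024)&(np.abs(T[:,0])<.14); T=T[k]; Z=W.reshape(-1,3)[k][:,2]
    for a in np.arange(-.12,.14,.015):
        s=(T[:,0]>=a)&(T[:,0]<a+.015)&(Z>.004)&(Z<o['ee_pos'][2]+.075)
        if s.sum()>3: print(round(a,3),s.sum(),'z',Z[s].min().round(3),Z[s].max().round(3))
E
python3 - <<'E'
from h import *
near(crop(None))
E
```

```text
[ 0.4461 -0.1059  0.0498] [-0.1   0.24  0.04] [-0.1 -0.9 -1.1]
-0.03 12 z 0.069 0.086
-0.015 41 z 0.074 0.091
0.0 118 z 0.005 0.094
0.015 119 z 0.069 0.092
0.03 120 z 0.065 0.082
0.045 126 z 0.058 0.076
0.06 124 z 0.05 0.07
0.075 150 z 0.004 0.062
0.09 50 z 0.004 0.055
0.105 7 z 0.004 0.006
0.12 5 z 0.004 0.007
```

At 5 N it pivots, and the base end has already dropped. I'll keep lifting slowly.

{"api": "send_rows", "payload": {
  "motion": [
    [[0,0,-0.2],[0,0,0],-1],
    [[0,0,-0.2],[0,0,0],-1],
    [[0,0,-0.2],[0,0,0],-1],
    [[0,0,-0.2],[0,0,0],-1],
    [[0,0,-0.2],[0,0,0],-1],
    [[0,0,-0.1],[0,0,0],-1],
    [[0,0,0],[0,0,0],-1]
  ]
}}

```text
time_s: 6.85
ee_pos: [0.4457, -0.1059, 0.0816]
eef_rot: [3.141, 0.0, 1.278]
force: [-1.4, -1.1, 6.9]
grip_width: 0.0521
grip_force: 5.0
```

```bash
python3 - <<'E'
from h import *
near(crop('s2.png'))
E
```

```text
[ 0.4458 -0.1059  0.0816] [-0.25  0.52 -0.04] [-2.3 -0.9  6. ]
-0.03 28 z 0.005 0.117
-0.015 83 z 0.098 0.123
0.0 103 z 0.1 0.119
0.015 191 z 0.077 0.118
0.03 189 z 0.052 0.095
0.045 182 z 0.007 0.071
0.06 80 z 0.004 0.048
0.075 8 z 0.004 0.007
0.09 6 z 0.004 0.005
0.105 9 z 0.004 0.005
0.12 14 z 0.004 0.007
```

View pics/s2.png

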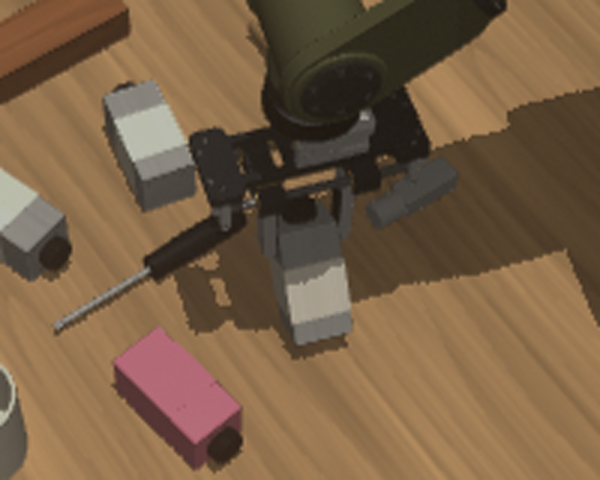

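{"api": "send_rows", "payload": {
  "motion": [
    [[0,0,-0.3],[0,0,0],-1],
    [[0,0,-0.3],[0,0,0],-1],
    [[0,0,0],[0,0,0],-1],
    [[0,0,0],[0,0,0],-1],
    [[0,0,0],[0,0,0],-1]
  ]
}}

```text
time_s: 7.4
ee_pos: [0.4452, -0.1056, 0.0987]
eef_rot: [-3.141, -0.0, 1.278]
force: [0.3, 1.0, -3.0]
grip_width: 0.0523
grip_force: 5.0
```

```bash
python3 - <<'E'
from h import *
near(crop(None))
E
```

```text
[ 0.4453 -0.1056  0.0987] [-0.11  0.14  0.03] [ 0.1  0.2 -4.4]
-0.105 5 z 0.004 0.008
-0.03 31 z 0.109 0.133
-0.015 99 z 0.005 0.142
0.0 100 z 0.114 0.137
0.015 211 z 0.005 0.137
0.03 205 z 0.004 0.104
0.045 206 z 0.005 0.08
0.06 26 z 0.004 0.051
0.075 4 z 0.004 0.007
0.09 9 z 0.004 0.007
0.105 12 z 0.004 0.008
0.12 7 z 0.004 0.006
```

{"api": "send_rows", "payload": {
  "motion": [
    [[0,0,0.3],[0,0,0],-1],
    [[0,0,0.3],[0,0,0],-1],
    [[0.2,0,0.1],[0,0,0],-1],
    [[0.2,0,0.05],[0,0,0],-1],
    [[0.2,0,0.05],[0,0,0],-1],
    [[0.2,0,0],[0,0,0],-1],
    [[0.2,0,0],[0,0,0],-1],
    [[0,0,0.1],[0,0,0],-1],
    [[0,0,0],[0,0,0],-1]
  ]
}}

```text
time_s: 8.35
ee_pos: [0.4541, -0.0765, 0.0718]
eef_rot: [-3.141, -0.0, 1.278]
force: [-1.6, 1.7, 2.1]
grip_width: 0.052
grip_force: 5.0
```

```bash
python3 - <<'E'
from h import *
near(crop(None))
E
```

```text
[ 0.4541 -0.0766  0.0718] [0.33 0.31 0.01] [-0.5  1.3  2.4]
-0.045 4 z 0.101 0.111
-0.03 19 z 0.009 0.125
-0.015 61 z 0.107 0.127
0.0 128 z 0.088 0.129
0.015 318 z 0.038 0.116
0.03 190 z 0.004 0.068
0.045 11 z 0.004 0.008
0.06 9 z 0.004 0.007
0.075 9 z 0.004 0.008
0.09 5 z 0.004 0.009
0.105 6 z 0.004 0.006
0.12 4 z 0.004 0.007
```

{"api": "send_rows", "payload": {
  "motion": [
    [[0.2,0,0.1],[0,0,0],-1],
    [[0.1,0,0.1],[0,0,0],-1],
    [[0,0,0],[0,0,0],-1],
    [[0,0,0],[0,0,0],0.25],
    [[0,0,0],[0,0,0],0.25],
    [[0,0,0],[0,0,0],0.25],
    [[0,0,0],[0,0,0],0.25]
  ]
}}

```text
time_s: 9.1
ee_pos: [0.4567, -0.0684, 0.0659]
eef_rot: [3.142, 0.0, 1.278]
force: [0.1, -1.0, -0.1]
grip_width: 0.0588
grip_force: 0.0
```

```bash
python3 - <<'E'
from h import *
near(crop('s3.png'))
E
```

```text
[ 0.4567 -0.0684  0.0659] [-0.08  0.09  0.02] [-0.2  0.5  0.4]
-0.03 5 z 0.099 0.105
-0.015 49 z 0.1 0.125
0.0 106 z 0.1 0.124
0.015 148 z 0.005 0.125
0.03 369 z 0.004 0.11
0.045 10 z 0.004 0.006
0.075 8 z 0.004 0.006
0.09 4 z 0.004 0.007
0.105 6 z 0.004 0.005
0.12 6 z 0.004 0.007
0.135 4 z 0.004 0.005
```

View pics/s3.png

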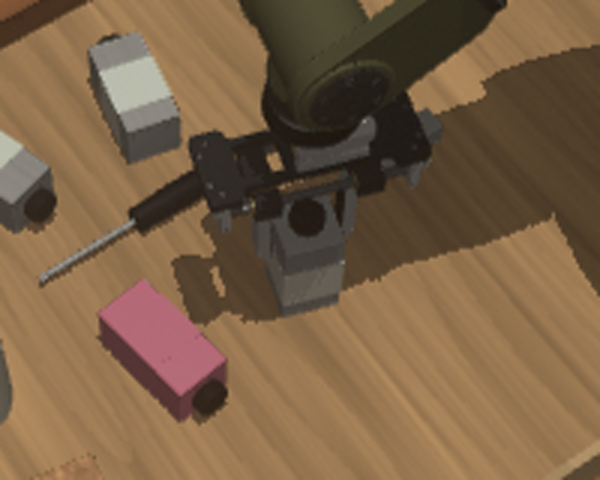

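```bash
cat >> h.py <<'E'
def standing(c):
    W=cloud(c).reshape(-1,3); o=get_obs(); R=Ro.from_euler('xyz',o['eef_rot']); T=R.inv().apply(W-o['ee_pos'])
    k=(np.abs(T[:,1])<.02)&(np.abs(T[:,0])<.08)
    f=k&(W[:,2]>.015)&(W[:,2]<.095); g=k&(W[:,2]>.114)&(W[:,2]<.128)
    print('face x',np.percentile(T[f,0],[10,50,90]).round(3),f.sum(),'cap x',np.percentile(T[g,0],[5,50,95]).round(3),g.sum())
E
python3 - <<'E'
from h import *
standing(crop(None))
E
```

```text
[ 0.4567 -0.0684  0.0659] [-0.07  0.04  0.06] [ 0.2 -0.5 -0.5]
face x [0.03  0.032 0.033] 246 cap x [-0.004  0.007  0.019] 105
```

{"api": "send_rows", "payload": {
  "motion": [
    [[0.2,0,-0.2],[0,0,0],0.25],
    [[0,0,0],[0,0,0],0.25],
    [[0,0,0],[0,0,0],-1],
    [[0,0,0],[0,0,0],-1],
    [[0,0,0],[0,0,0],-1],
    [[0,0,0],[0,0,0],-1],
    [[0,0,-0.5],[0,0,0],-1],
    [[0,0,-1],[0,0,0],-1],
    [[0,0,-1],[0,0,0],-1],
    [[0,0,-1],[0,0,0],-1],
    [[0,0,-1],[0,0,0],-1],
    [[0,0,-1],[0,0,0],-1]
  ],
  "squeeze": 25
}}

```text
time_s: 10.4
ee_pos: [0.4579, -0.0626, 0.2375]
eef_rot: [-3.14, 0.0, 1.278]
force: [1.7, 0.4, -3.8]
grip_width: 0.052
grip_force: 25.0
```

```bash
python3 - <<'E'
from h import *
crop(None)
p,R=plan([.52,.282,.26],down(1.59),12)
p,R=plan([.612,.284,.24],R,4,p,R)
E
```

```text
[ 0.4594 -0.0629  0.2423] [-0.07 -0.04 -0.06] [ 1.1 -0.3  2.5]
12 rows d [0.98, 0.02, -0.05] w [0.0, 0.0, -0.22]
4 rows d [0.0, 0.77, 0.17] w [0.0, 0.0, 0.0]
```

{"api": "send_rows", "payload": {
  "motion": [
    [[0.9,0,-0.2],[0,0,-0.2],-1],
    [[1,0,-0.2],[0,0,-0.2],-1],
    [[1,0,-0.1],[0,0,-0.2],-1],
    [[1,0,0],[0,0,-0.2],-1],
    [[1,0,0],[0,0,-0.2],-1],
    [[1,0,0],[0,0,-0.2],-1],
    [[1,0,0],[0,0,-0.2],-1],
    [[1,0,0],[0,0,-0.2],-1],
    [[1,0,0],[0,0,-0.2],-1],
    [[1,0,0],[0,0,-0.3],-1],
    [[1,0,0],[0,0,-0.3],-1],
    [[0.5,0,0],[0,0,-0.2],-1]
  ]
}}

```text
time_s: 11.65
ee_pos: [0.5135, 0.2754, 0.2501]
eef_rot: [-3.139, 0.001, 1.592]
force: [1.1, 0.0, -4.3]
grip_width: 0.052
grip_force: 25.0
```

```bash
python3 - <<'E'
from h import *
c=crop('s4.png')
p,R=plan([.612,.284,.24],down(1.59),4)
p,R=plan([.612,.284,.082],R,6,p,R)
E
```

```text
[0.5133 0.2764 0.2502] [-0.01  0.05  0.04] [-0.1  0.8 -4.8]
4 rows d [0.05, 0.82, 0.08] w [-0.0, 0.0, 0.01]
6 rows d [0.0, -0.0, 0.88] w [0.0, 0.0, 0.0]
```

View pics/s4.png

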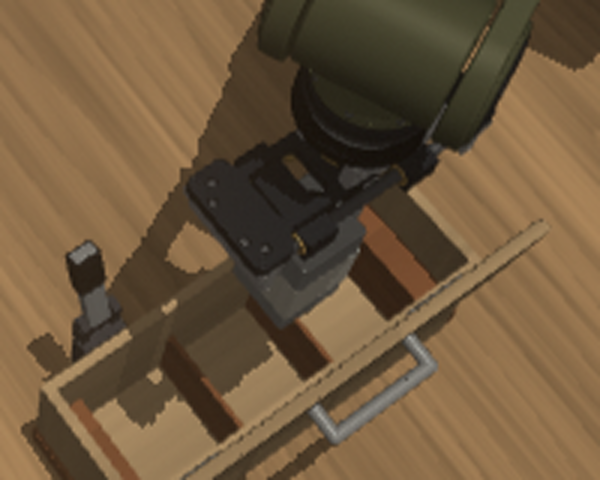

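The tin at crop (300,260) hangs upright over the chest. I'll move over the far compartment and lower.

{"api": "send_rows", "payload": {
  "motion": [
    [[0,0.8,0],[0,0,0],-1],
    [[0.1,0.8,0],[0,0,0],-1],
    [[0,0.8,0],[0,0,0],-1],
    [[0.1,0.8,0],[0,0,0],-1],
    [[0,0.1,0],[0,0,0],-1],
    [[0,0,0],[0,0,0],-1]
  ]
}}

```text
time_s: 12.3
ee_pos: [0.6129, 0.2807, 0.2505]
eef_rot: [-3.14, 0.001, 1.589]
force: [0.6, -0.2, -4.9]
grip_width: 0.0518
grip_force: 25.0
```

{"api": "send_rows", "payload": {
  "motion": [
    [[0,0,0.7],[0,0,0],-1],
    [[0,0,0.8],[0,0,0],-1],
    [[0,0,0.8],[0,0,0],-1],
    [[0,0,0.8],[0,0,0],-1],
    [[0,0,0.8],[0,0,0],-1],
    [[0,0,0.8],[0,0,0],-1],
    [[0,0,0.5],[0,0,0],-1],
    [[0,0,0.2],[0,0,0],-1],
    [[0,0,0],[0,0,0],-1]
  ]
}}

```text
time_s: 13.2
ee_pos: [0.6125, 0.2814, 0.0899]
eef_rot: [-3.141, 0.0, 1.59]
force: [0.1, 0.7, -4.5]
grip_width: 0.0517
grip_force: 25.0
```

{"api": "send_rows", "payload": {
  "motion": [
    [[0,0,0.1],[0,0,0],-1],
    [[0,0,0.1],[0,0,0],-1],
    [[0,0,0.1],[0,0,0],-1],
    [[0,0,0],[0,0,0],-1]
  ]
}}

```text
time_s: 13.6
ee_pos: [0.6127, 0.2815, 0.0807]
eef_rot: [-3.141, 0.0, 1.59]
force: [-0.4, -0.0, -4.4]
grip_width: 0.0517
grip_force: 25.0
```

{"api": "send_rows", "payload": {
  "motion": [
    [[0,0,0.1],[0,0,0],-1],
    [[0,0,0.05],[0,0,0],-1],
    [[0,0,0],[0,0,0],-1]
  ]
}}

```text
time_s: 13.9
ee_pos: [0.6131, 0.2817, 0.0801]
eef_rot: [3.14, -0.001, 1.59]
force: [-12.9, -6.3, 23.3]
grip_width: 0.0522
grip_force: 25.0
```

{"api": "send_rows", "payload": {
  "motion": [
    [[0,0,-0.1],[0,0,0],-1],
    [[0,0,0],[0,0,0],0.3],
    [[0,0,0],[0,0,0],0.3],
    [[0,0,0],[0,0,0],0.3],
    [[0,0,0],[0,0,0],0.3],
    [[0,0,-0.4],[0,0,0],0.3],
    [[0,0,-0.8],[0,0,0],0.3],
    [[0,0,-1],[0,0,0],0.3],
    [[0,0,-1],[0,0,0],0.3],
    [[0,0,-1],[0,0,0],0.3],
    [[0,0,-1],[0,0,0],0.3],
    [[0,0,-1],[0,0,0],0.3]
  ]
}}

```text
time_s: 15.1
ee_pos: [0.6126, 0.2815, 0.2678]
eef_rot: [3.141, -0.0, 1.59]
force: [-0.7, 0.5, 1.0]
grip_width: 0.061
grip_force: 0.0
```

```bash
cat >> h.py <<'E'
def chest(c):
    W=cloud(c).reshape(-1,3)
    k=(W[:,0]>.38)&(W[:,0]<.67)&(W[:,1]>.235)&(W[:,1]<.33)&(W[:,2]>.085)&(W[:,2]<.131)
    for x in (.444,.528,.612):
        P=W[k&(np.abs(W[:,0]-x)<.038)]; g=P[P[:,2]>.119]
        print(x,len(P),'body top',np.percentile(P[P[:,2]<.118][:,2],50).round(3) if (P[:,2]<.118).any() else '', 'cap',g.mean(0).round(3) if len(g) else '',len(g))
E
python3 - <<'E'
from h import *
c=crop(None,cam='top'); W=cloud(c); tins(c,W); chest(c)
o=get_obs()
E
```

```text
[0.6135 0.2819 0.2737] [-0.    0.03  0.03] [-0.1 -0.8  4.1]
[129.  95.] [888.4 416.4] [100.7 113.5] 89.8 [15. 53. 25.] 0.0496
[270. 103.] [888.3 -15.9] [469.5  91.6] 89.4 [ 16. 125. 163.] 0.0456
[482. 180.] [ 671.  -461.6] [105.   55.3] 45.7 [173. 101. 200.] 0.0518
[ 33. 216.] [612.6 602.8] [ 92.8 226.4] 77.2 [56. 19. 59.] 0.0495
[416. 197.] [ 632.1 -303.2] [ 52.8 106.9] 18.2 [ 27.  15. 178.] 0.0519
[317. 211.] [599.8 -65.3] [ 53.2 106.6] 8.9 [172.  78. 205.] 0.0519
[419. 260.] [ 481.8 -304.1] [108.7  52.9] 79.5 [ 27.  13. 195.] 0.052
[532. 427.] [ 101.9 -542.3] [ 10.4 199.2] 87.7 [ 14. 130.  57.] 0.0506
0.444 0 body top  cap  0
0.528 1 body top  cap [0.562 0.236 0.131] 1
0.612 631 body top 0.112 cap [0.614 0.277 0.127] 142
```

Tin A is seated in the far compartment (body top z 0.112, cap 0.127). Next is the tin at (419,260).

```bash
python3 - <<'E'
from h import *
p,R=plan([.545,-.03,.25],down(1.49),11)
p,R=plan([.4745,-.343,.10],down(1.388),12,p,R)
E
```

```text
11 rows d [-0.95, -0.18, 0.07] w [0.01, -0.0, 0.08]
12 rows d [-0.89, -0.08, 0.42] w [0.0, -0.0, 0.07]
```

{"api": "send_rows", "payload": {
  "motion": [
    [[-0.7,-0.3,-0.2],[0,0,0.1],1],
    [[-1,-0.2,0],[0,0,0.1],1],
    [[-1,-0.2,0],[0,0,0.1],1],
    [[-1,-0.2,0],[0,0,0.1],1],
    [[-1,-0.2,0],[0,0,0.1],1],
    [[-1,-0.2,0],[0,0,0.1],1],
    [[-1,-0.2,0.2],[0,0,0.1],1],
    [[-1,-0.2,0.2],[0,0,0.1],1],
    [[-1,-0.2,0.2],[0,0,0.1],1],
    [[-1,-0.1,0.2],[0,0,0],1],
    [[-1,-0.1,0.3],[0,0,0],1],
    [[-1,-0.1,0.4],[0,0,0],1]
  ],
  "squeeze": 12
}}

```text
time_s: 16.35
ee_pos: [0.5307, -0.0677, 0.2273]
eef_rot: [3.14, 0.0, 1.482]
force: [1.5, -0.1, -0.2]
grip_width: 0.094
grip_force: 0.0
```

```bash
python3 - <<'E'
from h import *
p,R=plan([.4745,-.343,.09],down(1.388),12)
E
```

```text
12 rows d [-0.78, -0.05, 0.38] w [0.0, 0.0, 0.07]
```

{"api": "send_rows", "payload": {
  "motion": [
    [[-0.8,0,0.2],[0,0,0.1],1],
    [[-0.8,0,0.2],[0,0,0.1],1],
    [[-0.8,0,0.2],[0,0,0.1],1],
    [[-0.8,0,0.2],[0,0,0.1],1],
    [[-0.8,-0.1,0.3],[0,0,0.1],1],
    [[-0.8,-0.1,0.3],[0,0,0.1],1],
    [[-0.8,-0.1,0.4],[0,0,0.1],1],
    [[-0.8,-0.1,0.5],[0,0,0.1],1],
    [[-0.8,-0.1,0.5],[0,0,0],1],
    [[-0.8,-0.1,0.6],[0,0,0],1],
    [[-0.8,-0.1,0.6],[0,0,0],1],
    [[-0.6,0,0.4],[0,0,0],1]
  ]
}}

```text
time_s: 17.55
ee_pos: [0.4679, -0.3429, 0.0939]
eef_rot: [-3.141, -0.0, 1.385]
force: [0.3, 0.2, 0.6]
grip_width: 0.0939
grip_force: 0.0
```

```bash
python3 - <<'E'
from h import *
c=crop(None); 
p,R=plan([.4745,-.343,.009],down(1.388),5)
near(c)
E
```

```text
[ 0.4671 -0.3444  0.0923] [-0.08  0.14  0.  ] [-1.8 -1.4 -0.9]
5 rows d [0.02, 0.05, 0.56] w [-0.0, -0.0, -0.01]
-0.12 25 z 0.023 0.044
-0.105 129 z 0.004 0.045
-0.09 8 z 0.004 0.044
-0.075 4 z 0.004 0.009
-0.06 5 z 0.004 0.008
-0.03 8 z 0.034 0.041
-0.015 26 z 0.04 0.056
0.0 66 z 0.044 0.057
0.015 74 z 0.045 0.057
0.03 64 z 0.046 0.06
0.045 73 z 0.046 0.059
0.06 74 z 0.047 0.058
0.075 66 z 0.046 0.06
0.09 198 z 0.004 0.058
0.105 9 z 0.005 0.009
0.135 4 z 0.019 0.024
```

{"api": "send_rows", "payload": {
  "motion": [
    [[0,0.2,0.6],[0,0,0],1],
    [[0,0,0.7],[0,0,0],1],
    [[0,0,0.7],[0,0,0],1],
    [[0,0,0.6],[0,0,0],1],
    [[0,0,0.2],[0,0,0],1],
    [[0,0,0],[0,0,0],-1],
    [[0,0,0],[0,0,0],-1],
    [[0,0,0],[0,0,0],-1],
    [[0,0,0],[0,0,0],-1],
    [[0,0,0],[0,0,0],-1],
    [[0,0,0],[0,0,0],-1],
    [[0,0,0],[0,0,0],-1]
  ]
}}

```text
time_s: 18.8
ee_pos: [0.4744, -0.343, 0.0108]
eef_rot: [-3.142, 0.0, 1.386]
force: [-2.5, 0.3, 4.7]
grip_width: 0.0518
grip_force: 12.0
```

Gripped. Now the gentle-grip pivot lift.

{"api": "send_rows", "payload": {
  "motion": [
    [[0,0,-0.2],[0,0,0],-1],
    [[0,0,-0.2],[0,0,0],-1],
    [[0,0,-0.3],[0,0,0],-1],
    [[0,0,-0.3],[0,0,0],-1],
    [[0,0,-0.3],[0,0,0],-1],
    [[0,0,-0.3],[0,0,0],-1],
    [[0,0,-0.3],[0,0,0],-1],
    [[0,0,-0.3],[0,0,0],-1],
    [[0,0,-0.3],[0,0,0],-1],
    [[0,0,-0.3],[0,0,0],-1],
    [[0,0,-0.2],[0,0,0],-1],
    [[0,0,0],[0,0,0],-1]
  ],
  "squeeze": 5
}}

```text
time_s: 20.0
ee_pos: [0.4748, -0.3431, 0.1014]
eef_rot: [3.14, 0.001, 1.386]
force: [0.1, 0.8, -3.6]
grip_width: 0.0518
grip_force: 5.0
```

```bash
python3 - <<'E'
from h import *
c=crop(None); near(c)
E
```

```text
[ 0.4745 -0.3429  0.1007] [-0.16  0.14 -0.01] [-0.2  0.4 -3.6]
-0.12 28 z 0.034 0.044
-0.105 35 z 0.004 0.046
-0.03 38 z 0.005 0.135
-0.015 78 z 0.118 0.143
0.0 101 z 0.113 0.14
0.015 241 z 0.005 0.134
0.03 243 z 0.004 0.101
0.045 64 z 0.004 0.061
0.06 5 z 0.004 0.007
0.105 4 z 0.004 0.005
0.12 6 z 0.004 0.017
0.135 5 z 0.019 0.025
```

{"api": "send_rows", "payload": {
  "motion": [
    [[0,0,0.4],[0,0,0],-1],
    [[0,0,0.3],[0,0,0],-1],
    [[0.2,0,0.1],[0,0,0],-1],
    [[0.2,0,0.1],[0,0,0],-1],
    [[0.2,0,0],[0,0,0],-1],
    [[0.2,0,0.1],[0,0,0],-1],
    [[0.2,0,0.1],[0,0,0],-1],
    [[0,0,0.1],[0,0,0],-1],
    [[0,0,0],[0,0,0],-1]
  ]
}}

```text
time_s: 20.95
ee_pos: [0.4798, -0.3128, 0.0639]
eef_rot: [-3.141, -0.0, 1.386]
force: [-0.4, 1.8, 1.3]
grip_width: 0.0525
grip_force: 5.0
```

```bash
python3 - <<'E'
from h import *
c=crop(None); near(c); standing(c)
E
```

```text
[ 0.4799 -0.3128  0.064 ] [ 0.42  0.08 -0.  ] [0.6 2.2 1.4]
-0.03 18 z 0.101 0.119
-0.015 73 z 0.101 0.125
0.0 117 z 0.098 0.124
0.015 419 z 0.004 0.111
0.03 7 z 0.004 0.072
0.045 8 z 0.004 0.007
0.06 4 z 0.004 0.007
0.075 9 z 0.005 0.007
0.105 53 z 0.017 0.029
0.12 112 z 0.004 0.029
0.135 8 z 0.009 0.022
face x [0.021 0.023 0.025] 255 cap x [-0.013 -0.001  0.012] 85
```

{"api": "send_rows", "payload": {
  "motion": [
    [[0,0,0],[0,0,0],0.3],
    [[0,0,0],[0,0,0],0.3],
    [[0,0,0],[0,0,0],0.3],
    [[0,0,-0.1],[0,0,0],0.3],
    [[-0.1,0,-0.2],[0,0,0],0.3],
    [[0,0,0],[0,0,0],-1],
    [[0,0,0],[0,0,0],-1],
    [[0,0,0],[0,0,0],-1],
    [[0,0,0],[0,0,0],-1]
  ],
  "squeeze": 25
}}

```text
time_s: 21.9
ee_pos: [0.4795, -0.3167, 0.074]
eef_rot: [3.141, 0.001, 1.386]
force: [-3.0, -1.3, 6.4]
grip_width: 0.0518
grip_force: 25.0
```

```bash
python3 - <<'E'
from h import *
c=crop(None); standing(c)
p,R=plan([.48,-.313,.25],down(1.386),6)
p,R=plan([.53,.285,.25],down(1.59),22,p,R)
E
```

```text
[ 0.4796 -0.3167  0.074 ] [-0.19  0.35 -0.04] [-1.6 -0.5  5.9]
face x [0.025 0.027 0.03 ] 254 cap x [-0.009  0.003  0.015] 84
6 rows d [0.02, -0.0, -0.98] w [0.0, 0.0, -0.0]
22 rows d [0.91, -0.0, -0.0] w [0.0, 0.0, -0.08]
```

{"api": "send_rows", "payload": {
  "motion": [
    [[0,0,-0.5],[0,0,0],-1],
    [[0,0,-1],[0,0,0],-1],
    [[0,0,-1],[0,0,0],-1],
    [[0,0,-1],[0,0,0],-1],
    [[0,0,-1],[0,0,0],-1],
    [[0.5,0,-1],[0,0,0],-1],
    [[0.9,0,-0.4],[0,0,-0.1],-1],
    [[1,0,0],[0,0,-0.1],-1],
    [[1,0,0],[0,0,-0.1],-1],
    [[1,0,0],[0,0,-0.1],-1],
    [[1,0,0],[0,0,-0.1],-1],
    [[1,0,0],[0,0,-0.1],-1]
  ]
}}

```text
time_s: 23.15
ee_pos: [0.5091, -0.1253, 0.2509]
eef_rot: [-3.141, -0.0, 1.458]
force: [0.2, -1.2, -3.5]
grip_width: 0.0517
grip_force: 25.0
```

```bash
python3 - <<'E'
from h import *
p,R=plan([.529,.282,.25],down(1.59),14)
E
```

```text
14 rows d [0.97, -0.0, 0.0] w [-0.0, -0.0, -0.08]
```

{"api": "send_rows", "payload": {
  "motion": [
    [[1,0,0],[0,0,-0.1],-1],
    [[1,0,0],[0,0,-0.1],-1],
    [[1,0,0],[0,0,-0.1],-1],
    [[1,0,0],[0,0,-0.1],-1],
    [[1,0,0],[0,0,-0.1],-1],
    [[1,0,0],[0,0,-0.1],-1],
    [[1,0,0],[0,0,-0.1],-1],
    [[1,0,0],[0,0,-0.1],-1],
    [[1,0,0],[0,0,-0.1],-1],
    [[1,0,0],[0,0,-0.1],-1],
    [[1,0,0],[0,0,-0.1],-1],
    [[1,0,0],[0,0,0],-1]
  ]
}}

```text
time_s: 24.35
ee_pos: [0.5258, 0.2338, 0.2509]
eef_rot: [-3.141, 0.0, 1.59]
force: [0.7, -0.3, -3.8]
grip_width: 0.052
grip_force: 25.0
```

```bash
python3 - <<'E'
from h import *
c=crop('s5.png')
p,R=plan([.529,.283,.25],down(1.59),2)
E
```

```text
[0.5253 0.2374 0.2506] [ 0.38  0.09 -0.02] [-1.2  5.7 -4.6]
2 rows d [0.76, 0.08, 0.01] w [-0.0, -0.01, 0.01]
```

View pics/s5.png

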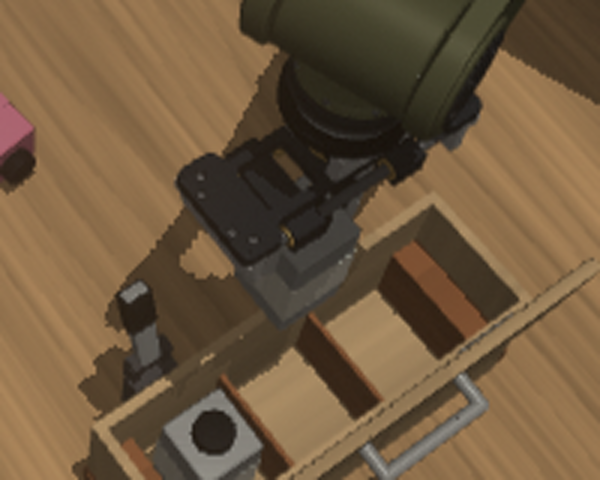

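The tin at crop (300,270) is held upright, and tin A stands in the far compartment at (212,435). Lower into the middle compartment.

{"api": "send_rows", "payload": {
  "motion": [
    [[0.8,0.1,0],[0,0,0],-1],
    [[0.7,0.1,0],[0,0,0],-1],
    [[0,0,0],[0,0,0],-1],
    [[0,0,0.7],[0,0,0],-1],
    [[0,0,0.8],[0,0,0],-1],
    [[0,0,0.8],[0,0,0],-1],
    [[0,0,0.8],[0,0,0],-1],
    [[0,0,0.8],[0,0,0],-1],
    [[0,0,0.8],[0,0,0],-1],
    [[0,0,0.5],[0,0,0],-1],
    [[0,0,0.1],[0,0,0],-1],
    [[0,0,0],[0,0,0],-1]
  ]
}}

```text
time_s: 25.6
ee_pos: [0.5316, 0.2775, 0.0919]
eef_rot: [3.141, -0.0, 1.59]
force: [0.1, -0.0, -2.4]
grip_width: 0.0516
grip_force: 25.0
```

{"api": "send_rows", "payload": {
  "motion": [
    [[0,0,0.1],[0,0,0],-1],
    [[0,0,0.1],[0,0,0],-1],
    [[0,0,0.1],[0,0,0],-1],
    [[0,0,0],[0,0,0],-1]
  ]
}}

```text
time_s: 26.0
ee_pos: [0.5314, 0.2777, 0.0823]
eef_rot: [-3.142, 0.0, 1.59]
force: [-0.3, -0.3, -4.3]
grip_width: 0.0516
grip_force: 25.0
```

{"api": "send_rows", "payload": {
  "motion": [
    [[0,0,0.06],[0,0,0],-1],
    [[0,0,0],[0,0,0],-1],
    [[0,0,0],[0,0,0],0.3],
    [[0,0,0],[0,0,0],0.3],
    [[0,0,0],[0,0,0],0.3],
    [[0,0,0],[0,0,0],0.3],
    [[0,0,-0.4],[0,0,0],0.3],
    [[0,0,-0.8],[0,0,0],0.3],
    [[0,0,-1],[0,0,0],0.3],
    [[0,0,-1],[0,0,0],0.3],
    [[0,0,-1],[0,0,0],0.3],
    [[0,0,-1],[0,0,0],0.3]
  ]
}}

```text
time_s: 27.2
ee_pos: [0.5313, 0.2776, 0.239]
eef_rot: [3.141, -0.0, 1.59]
force: [0.2, -1.0, -0.3]
grip_width: 0.0611
grip_force: 0.0
```

```bash
python3 - <<'E'
from h import *
c=crop(None,cam='top'); W=cloud(c); tins(c,W); chest(c)
a=np.deg2rad(108.5); 
p,R=plan([.60,-.02,.27],down(1.75),11)
p,R=plan([.619,-.265,.10],down(1.897),10,p,R)
E
```

```text
[0.5326 0.2782 0.2444] [ 0.    0.04 -0.02] [ 0.7 -0.6  4.6]
[121. 107.] [879.4 416.8] [101.  130.3] 89.6 [15. 56. 26.] 0.0495
[484.  83.] [ 916.  -473.1] [166.7  72.3] 60.1 [15. 55. 42.] 0.0509
[270. 103.] [888.8 -16.6] [469.9  91. ] 89.4 [ 16. 125. 160.] 0.0456
[482. 180.] [ 671.9 -461.1] [106.2  56.3] 46.6 [173. 101. 198.] 0.0518
[ 33. 212.] [620.1 621.4] [ 93.2 218.7] 89.2 [56. 20. 60.] 0.0495
[417. 197.] [ 632.3 -303.9] [ 53.3 106.3] 18.9 [ 27.  16. 175.] 0.052
[317. 211.] [599.6 -63.3] [ 53.5 110.5] 8.8 [172.  78. 202.] 0.0521
[535. 422.] [ 123.7 -553.9] [ 93.3 224.7] 62.1 [ 14. 130.  55.] 0.0513
0.444 0 body top  cap  0
0.528 617 body top 0.112 cap [0.532 0.275 0.126] 147
0.612 640 body top 0.112 cap [0.614 0.276 0.127] 145
11 rows d [-0.92, 0.12, -0.08] w [0.01, -0.0, -0.12]
10 rows d [-0.81, -0.14, 0.57] w [-0.0, 0.0, -0.12]
```

```bash
python3 - <<'E'
from h import *
c=dict(np.load('/tmp/top0.png.npz')); W=cloud(c)
for n,(u0,u1,v0,v1) in dict(tape=(376,416,140,178),driver=(360,382,190,280)).items():
    P=W[v0:v1,u0:u1].reshape(-1,3); P=P[P[:,2]>.008]; r=cv2.minAreaRect((P[:,:2]*1000).astype(np.float32)); print(n,P.min(0).round(3),P.max(0).round(3),r)
    T=down(1.897).inv().apply(P-[.619,-.265,0]); print('in tool frame',T.min(0).round(3),T.max(0).round(3))
E
```

```text
tape [ 0.706 -0.295  0.008] [ 0.754 -0.224  0.066] ((731.008056640625, -259.02996826171875), (32.63124084472656, 70.74159240722656), 21.539386749267578)
in tool frame [-0.066  0.091 -0.066] [ 0.005  0.124 -0.008]
driver [ 0.449 -0.213  0.008] [ 0.647 -0.184  0.034] ((548.1830444335938, -198.27243041992188), (28.491870880126953, 197.93051147460938), 89.39252471923828)
in tool frame [ 0.058 -0.142 -0.034] [ 0.126  0.051 -0.008]
```

{"api": "send_rows", "payload": {
  "motion": [
    [[-0.5,0,-0.8],[0,0,-0.1],0.6],
    [[-0.9,0,-0.5],[0,0,-0.1],0.6],
    [[-1,0.1,0],[0,0,-0.1],0.6],
    [[-1,0.1,0],[0,0,-0.1],0.6],
    [[-1,0.1,0],[0,0,-0.1],0.6],
    [[-1,0.2,0],[0,0,-0.1],0.6],
    [[-1,0.2,0],[0,0,-0.1],0.6],
    [[-1,0.2,0],[0,0,-0.1],0.6],
    [[-1,0.2,0],[0,0,-0.1],0.6],
    [[-1,0.2,0],[0,0,-0.1],0.6],
    [[-1,0.1,0],[0,0,-0.1],0.6],
    [[-1,0,0],[0,0,-0.1],0.6]
  ],
  "squeeze": 12
}}

```text
time_s: 28.45
ee_pos: [0.6036, -0.06, 0.2763]
eef_rot: [3.141, 0.0, 1.734]
force: [-0.5, 0.1, 0.6]
grip_width: 0.075
grip_force: 0.0
```

```bash
python3 - <<'E'
from h import *
p,R=plan([.619,-.265,.10],down(1.897),10)
E
```

```text
10 rows d [-0.68, -0.11, 0.59] w [0.0, 0.0, -0.14]
```

{"api": "send_rows", "payload": {
  "motion": [
    [[-0.7,-0.1,0.3],[0,0,-0.1],0.6],
    [[-0.7,-0.1,0.3],[0,0,-0.1],0.6],
    [[-0.7,-0.1,0.5],[0,0,-0.1],0.8],
    [[-0.7,-0.1,0.6],[0,0,-0.2],0.8],
    [[-0.7,-0.1,0.6],[0,0,-0.2],0.8],
    [[-0.7,-0.1,0.6],[0,0,-0.2],0.8],
    [[-0.7,-0.1,0.7],[0,0,-0.2],0.8],
    [[-0.7,-0.1,0.7],[0,0,-0.2],0.8],
    [[-0.7,-0.1,0.7],[0,0,-0.1],0.8],
    [[-0.5,-0.1,0.7],[0,0,-0.1],0.8],
    [[0,0,0.2],[0,0,0],0.8]
  ]
}}

```text
time_s: 29.55
ee_pos: [0.6215, -0.265, 0.0966]
eef_rot: [-3.139, -0.002, 1.912]
force: [-0.1, 0.3, -0.8]
grip_width: 0.0847
grip_force: 0.0
```

```bash
python3 - <<'E'
from h import *
c=crop(None)
p,R=plan([.619,-.265,.009],down(1.897),5)
near(c)
E
```

```text
[ 0.6216 -0.2639  0.0968] [-0.07  0.02 -0.05] [ 0.9  0.4 -0.4]
5 rows d [-0.0, -0.02, 0.59] w [-0.0, -0.0, 0.03]
-0.12 5 z 0.004 0.005
-0.105 5 z 0.004 0.041
-0.09 33 z 0.004 0.054
-0.075 39 z 0.006 0.054
-0.06 44 z 0.005 0.056
-0.045 76 z 0.004 0.058
-0.03 98 z 0.006 0.056
-0.015 109 z 0.005 0.059
0.0 158 z 0.005 0.059
0.015 104 z 0.005 0.055
0.03 7 z 0.005 0.007
0.06 14 z 0.004 0.019
0.075 34 z 0.004 0.018
0.09 8 z 0.004 0.008
0.105 6 z 0.005 0.009
```

Aligned: the base is at about −0.092 along tool x. Descend and grip.

{"api": "send_rows", "payload": {
  "motion": [
    [[0,-0.1,0.6],[0,0,0.1],0.8],
    [[0,0,0.6],[0,0,0],0.8],
    [[0,0,0.7],[0,0,0],0.8],
    [[0,0,0.7],[0,0,0],0.8],
    [[0,0,0.3],[0,0,0],0.8],
    [[0,0,0],[0,0,0],-1],
    [[0,0,0],[0,0,0],-1],
    [[0,0,0],[0,0,0],-1],
    [[0,0,0],[0,0,0],-1],
    [[0,0,0],[0,0,0],-1],
    [[0,0,0],[0,0,0],-1],
    [[0,0,0],[0,0,0],-1]
  ]
}}

```text
time_s: 30.8
ee_pos: [0.6198, -0.2649, 0.0125]
eef_rot: [3.141, 0.001, 1.902]
force: [-2.6, 0.8, 6.1]
grip_width: 0.0522
grip_force: 12.0
```

{"api": "send_rows", "payload": {
  "motion": [
    [[0,0,-0.2],[0,0,0],-1],
    [[0,0,-0.2],[0,0,0],-1],
    [[0,0,-0.3],[0,0,0],-1],
    [[0,0,-0.3],[0,0,0],-1],
    [[0,0,-0.3],[0,0,0],-1],
    [[0,0,-0.3],[0,0,0],-1],
    [[0,0,-0.3],[0,0,0],-1],
    [[0,0,-0.3],[0,0,0],-1],
    [[0,0,-0.3],[0,0,0],-1],
    [[0,0,-0.3],[0,0,0],-1],
    [[0,0,-0.2],[0,0,0],-1],
    [[0,0,0],[0,0,0],-1]
  ],
  "squeeze": 5
}}

```text
time_s: 32.0
ee_pos: [0.62, -0.265, 0.1027]
eef_rot: [3.141, 0.001, 1.902]
force: [0.1, -0.6, -4.8]
grip_width: 0.0521
grip_force: 5.0
```

```bash
python3 - <<'E'
from h import *
c=crop(None); near(c)
E
```

```text
[ 0.6197 -0.2649  0.102 ] [-0.05  0.05 -0.01] [ 0.2  0.5 -4.3]
-0.12 4 z 0.004 0.004
-0.03 4 z 0.004 0.076
-0.015 57 z 0.005 0.146
0.0 97 z 0.004 0.143
0.015 150 z 0.004 0.142
0.03 98 z 0.004 0.136
0.045 4 z 0.004 0.006
0.06 10 z 0.004 0.019
0.075 41 z 0.004 0.022
0.12 4 z 0.004 0.006
```

{"api": "send_rows", "payload": {
  "motion": [
    [[0,0,0.4],[0,0,0],-1],
    [[0,0,0.3],[0,0,0],-1],
    [[-0.2,0,0.1],[0,0,0],-1],
    [[-0.2,0,0.1],[0,0,0],-1],
    [[-0.2,0,0],[0,0,0],-1],
    [[-0.2,0,0.1],[0,0,0],-1],
    [[-0.2,0,0.1],[0,0,0],-1],
    [[0,0,0.1],[0,0,0],-1],
    [[0,0,0],[0,0,0],-1]
  ]
}}

```text
time_s: 32.95
ee_pos: [0.6296, -0.2942, 0.0656]
eef_rot: [3.141, 0.001, 1.901]
force: [0.9, -2.2, 3.2]
grip_width: 0.0517
grip_force: 5.0
```

```bash
python3 - <<'E'
from h import *
c=crop('s6.png'); near(c); standing(c)
E
```

```text
[ 0.6296 -0.294   0.0656] [-0.57 -0.12  0.04] [ 0.8 -2.9  3.6]
-0.06 4 z 0.004 0.006
-0.015 18 z 0.105 0.113
0.0 80 z 0.104 0.127
0.015 229 z 0.004 0.127
0.03 181 z 0.004 0.108
0.06 4 z 0.004 0.006
0.075 4 z 0.004 0.008
0.09 6 z 0.004 0.015
0.105 40 z 0.004 0.021
0.12 8 z 0.004 0.018
0.135 4 z 0.004 0.007
face x [0.026 0.031 0.035] 147 cap x [0.004 0.016 0.027] 102
```

View pics/s6.png

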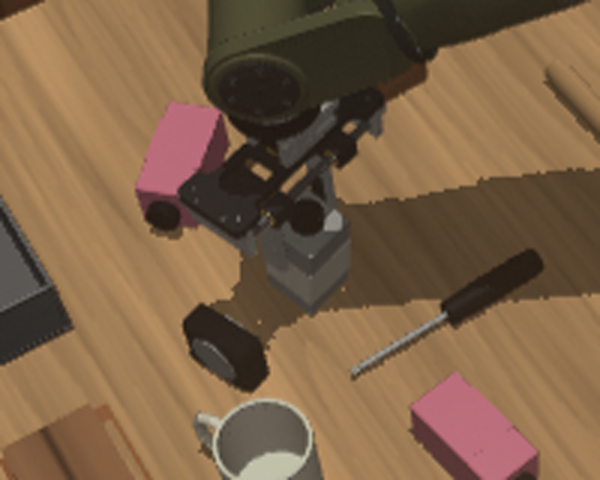

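The tin at crop (310,260) is nearly upright (tilted about 6°). Release it to settle, then regrip.

{"api": "send_rows", "payload": {
  "motion": [
    [[0,0,0],[0,0,0],0.3],
    [[0,0,0],[0,0,0],0.3],
    [[0,0,0],[0,0,0],0.3],
    [[0,0,-0.1],[0,0,0],0.3],
    [[0,0,-0.2],[0,0,0],0.3],
    [[0,0,0],[0,0,0],0.3]
  ],
  "squeeze": 25
}}

```text
time_s: 33.6
ee_pos: [0.6298, -0.2934, 0.076]
eef_rot: [3.14, 0.001, 1.902]
force: [-0.8, 0.3, 0.7]
grip_width: 0.0614
grip_force: 0.0
```

```bash
python3 - <<'E'
from h import *
c=crop(None); standing(c)
E
```

```text
[ 0.6297 -0.2933  0.0754] [-0.06  0.03 -0.  ] [-0.7  0.5  1.2]
face x [0.021 0.022 0.024] 215 cap x [-0.01   0.002  0.011] 69
```

{"api": "send_rows", "payload": {
  "motion": [
    [[0,0,0],[0,0,0],-1],
    [[0,0,0],[0,0,0],-1],
    [[0,0,0],[0,0,0],-1],
    [[0,0,0],[0,0,0],-1],
    [[0,0,-0.5],[0,0,0],-1],
    [[0,0,-1],[0,0,0],-1],
    [[0,0,-1],[0,0,0],-1],
    [[0,0,-1],[0,0,0],-1],
    [[0,0,-1],[0,0,0],-1],
    [[0,0,-1],[0,0,0],-1],
    [[0,0,-0.5],[0,0,0],-1]
  ]
}}

```text
time_s: 34.75
ee_pos: [0.6295, -0.2932, 0.2586]
eef_rot: [3.139, 0.003, 1.902]
force: [-0.0, -0.2, -4.3]
grip_width: 0.0518
grip_force: 25.0
```

```bash
python3 - <<'E'
from h import *
c=crop(None)
p,R=plan([.444,.276,.25],down(1.59),22)
E
```

```text
[ 0.6298 -0.2934  0.2602] [ 0. -0.  0.] [ 0.2  0.6 -1.3]
22 rows d [0.9, -0.12, 0.01] w [0.0, 0.0, 0.12]
```

{"api": "send_rows", "payload": {
  "motion": [
    [[0.9,-0.1,0],[0,0,0.1],-1],
    [[0.9,-0.1,0],[0,0,0.1],-1],
    [[0.9,-0.1,0],[0,0,0.1],-1],
    [[0.9,-0.1,0],[0,0,0.1],-1],
    [[0.9,-0.1,0],[0,0,0.1],-1],
    [[0.9,-0.1,0],[0,0,0.1],-1],
    [[0.9,-0.1,0],[0,0,0.1],-1],
    [[0.9,-0.1,0],[0,0,0.1],-1],
    [[0.9,-0.1,0],[0,0,0.1],-1],
    [[0.9,-0.1,0],[0,0,0.1],-1],
    [[0.9,-0.1,0],[0,0,0.1],-1],
    [[0.9,-0.1,0],[0,0,0.1],-1]
  ]
}}

```text
time_s: 36.0
ee_pos: [0.5089, 0.0108, 0.2545]
eef_rot: [-3.141, -0.0, 1.757]
force: [0.0, -0.6, -4.2]
grip_width: 0.0519
grip_force: 25.0
```

```bash
python3 - <<'E'
from h import *
p,R=plan([.444,.278,.25],down(1.59),11)
E
```

```text
11 rows d [0.83, -0.11, 0.01] w [-0.0, -0.0, 0.13]
```

{"api": "send_rows", "payload": {
  "motion": [
    [[0.8,-0.1,0],[0,0,0.1],-1],
    [[0.8,-0.1,0],[0,0,0.1],-1],
    [[0.8,-0.1,0],[0,0,0.1],-1],
    [[0.8,-0.1,0],[0,0,0.1],-1],
    [[0.8,-0.1,0],[0,0,0.1],-1],
    [[0.8,-0.1,0],[0,0,0.1],-1],
    [[0.8,-0.1,0],[0,0,0.1],-1],
    [[0.8,-0.1,0],[0,0,0.2],-1],
    [[0.9,-0.1,0],[0,0,0.2],-1],
    [[0.9,-0.2,0],[0,0,0.2],-1],
    [[0.7,-0.1,0],[0,0,0.1],-1],
    [[0,0,0],[0,0,0],-1]
  ]
}}

```text
time_s: 37.2
ee_pos: [0.4411, 0.2722, 0.2543]
eef_rot: [-3.141, 0.0, 1.592]
force: [0.6, -0.5, -4.1]
grip_width: 0.0519
grip_force: 25.0
```

```bash
python3 - <<'E'
from h import *
c=crop(None)
p,R=plan([.444,.278,.09],down(1.59),7)
E
```

```text
[0.4415 0.2711 0.2543] [-0.06  0.02 -0.03] [ 0.6 -0.  -4.4]
7 rows d [0.03, 0.01, 0.78] w [-0.0, 0.0, 0.0]
```

{"api": "send_rows", "payload": {
  "motion": [
    [[0.2,0.1,0.6],[0,0,0],-1],
    [[0,0,0.8],[0,0,0],-1],
    [[0,0,0.8],[0,0,0],-1],
    [[0,0,0.8],[0,0,0],-1],
    [[0,0,0.8],[0,0,0],-1],
    [[0,0,0.8],[0,0,0],-1],
    [[0,0,0.7],[0,0,0],-1],
    [[0,0,0.2],[0,0,0],-1],
    [[0,0,0.1],[0,0,0],-1],
    [[0,0,0],[0,0,0],-1]
  ]
}}

```text
time_s: 38.25
ee_pos: [0.4454, 0.2764, 0.0873]
eef_rot: [3.141, -0.0, 1.59]
force: [-0.5, 0.5, -5.1]
grip_width: 0.0517
grip_force: 25.0
```

{"api": "send_rows", "payload": {
  "motion": [
    [[0,0,0.1],[0,0,0],-1],
    [[0,0,0.05],[0,0,0],-1],
    [[0,0,0],[0,0,0],-1],
    [[0,0,0],[0,0,0],0.3],
    [[0,0,0],[0,0,0],0.3],
    [[0,0,0],[0,0,0],0.3],
    [[0,0,0],[0,0,0],0.3],
    [[0,0,-0.4],[0,0,0],0.3],
    [[0,0,-0.8],[0,0,0],0.3],
    [[0,0,-1],[0,0,0],0.3],
    [[0,0,-1],[0,0,0],0.3],
    [[0,0,-1],[0,0,0],0.3]
  ]
}}

```text
time_s: 39.45
ee_pos: [0.4449, 0.2765, 0.2104]
eef_rot: [3.141, -0.0, 1.59]
force: [-0.2, 0.5, -0.5]
grip_width: 0.061
grip_force: 0.0
```

```bash
python3 - <<'E'
from h import *
c=crop(None,cam='top'); chest(c); print(get_obs()['ee_pos'])
W=cloud(c).reshape(-1,3)
k=(W[:,2]>.16)&(W[:,1]>.325)&(W[:,1]<.42)&(W[:,0]>.35)&(W[:,0]<.70)
P=W[k]
for x in (.38,.42,.5,.52,.55,.6,.66):
    Q=P[np.abs(P[:,0]-x)<.01]; print(x,len(Q),[ (Q[np.abs(Q[:,2]-z)<.008][:,1].min().round(3),Q[np.abs(Q[:,2]-z)<.008][:,1].max().round(3)) if (np.abs(Q[:,2]-z)<.008).any() else None for z in(.17,.19,.21,.23,.245)])
k=(W[:,2]>.15)&(W[:,2]<.25)&(W[:,1]>.17)&(W[:,1]<.23)&(W[:,0]>.58)&(W[:,0]<.68); print('clamp',W[k].min(0).round(3),W[k].max(0).round(3))
E
```

```text
[0.4463 0.2773 0.2154] [-0.01  0.09  0.04] [ 1.2 -0.2  5.1]
0.444 616 body top 0.112 cap [0.446 0.269 0.126] 150
0.528 627 body top 0.112 cap [0.532 0.275 0.126] 146
0.612 710 body top 0.112 cap [0.611 0.283 0.126] 167
[0.44628864 0.27725915 0.21543912]
0.38 0 [None, None, None, None, None]
0.42 15 [None, None, None, (np.float64(0.344), np.float64(0.344)), (np.float64(0.344), np.float64(0.352))]
0.5 0 [None, None, None, None, None]
0.52 0 [None, None, None, None, None]
0.55 101 [None, None, (np.float64(0.346), np.float64(0.382)), (np.float64(0.346), np.float64(0.351)), (np.float64(0.347), np.float64(0.358))]
0.6 222 [(np.float64(0.34), np.float64(0.344)), (np.float64(0.341), np.float64(0.347)), (np.float64(0.344), np.float64(0.349)), (np.float64(0.347), np.float64(0.361)), (np.float64(0.349), np.float64(0.361))]
0.66 220 [(np.float64(0.341), np.float64(0.346)), (np.float64(0.344), np.float64(0.348)), (np.float64(0.345), np.float64(0.35)), (np.float64(0.349), np.float64(0.353)), (np.float64(0.35), np.float64(0.362))]
clamp [0.613 0.189 0.151] [0.643 0.225 0.233]
```

All three tins are seated (body tops 0.112, caps 0.126). Next I'll close the lid by pushing its outer face with shut fingers beside the bar, along the arc.

{"api": "send_rows", "payload": {
  "motion": [
    [[0,0,-1],[0,0,0],-1],
    [[0,0,-1],[0,0,0],-1],
    [[0,0,-1],[0,0,0],-1],
    [[0,0,-1],[0,0,0],-1],
    [[0,0,-1],[0,0,0],-1],
    [[0.8,0,0],[0,0,0],-1],
    [[1,0,0],[0,0,0],-1],
    [[1,0,0],[0,0,0],-1],
    [[1,0,0],[0,0,0],-1],
    [[0.8,0,0],[0,0,0],-1],
    [[0,0,0],[0,0,0],-1]
  ]
}}

```text
time_s: 40.6
ee_pos: [0.4416, 0.4164, 0.3579]
eef_rot: [-3.141, 0.0, 1.592]
force: [0.4, -0.6, -0.5]
grip_width: 0.0005
grip_force: 0.0
```

```bash
python3 - <<'E'
from h import *
c=crop(None,cam='top'); chest(c); W=cloud(c); tins(c,W,False)
k=(W[...,2]>.15)&(W[...,2]<.26)&(W[...,1]>.325)&(W[...,1]<.40)&(W[...,0]>.36)&(W[...,0]<.70); P=W[k]
for x in(.40,.44,.6,.65):
    Q=P[(np.abs(P[:,0]-x)<.015)&(P[:,2]>.235)]; print(x,len(Q),Q[:,1].min().round(3) if len(Q) else '',Q[:,1].max().round(3) if len(Q) else '',np.median(Q[:,2]).round(3) if len(Q) else '')
p,R=plan([.45,.395,.222],down(1.592),6)
yh,zh,rho=.334,.1355,.090
T=np.linspace(1.68,0.0,20)
for t in T: print(round(t,2),(yh-rho*np.cos(t)+.010*np.sin(t)+.008).round(4),(zh+rho*np.sin(t)+.010*np.cos(t)).round(4))
E
```

```text
[0.442  0.4152 0.3581] [-0.05  0.04  0.03] [-0.6  0.1  0.2]
0.444 858 body top 0.112 cap [0.445 0.286 0.126] 220
0.528 844 body top 0.111 cap [0.531 0.291 0.126] 202
0.612 707 body top 0.111 cap [0.611 0.281 0.126] 155
0.4 104 0.341 0.354 0.241
0.44 95 0.342 0.354 0.242
0.6 86 0.348 0.361 0.242
0.65 95 0.349 0.362 0.241
6 rows d [-0.11, 0.04, 0.76] w [-0.0, 0.0, -0.0]
1.68 0.3617 0.2239
1.59 0.3539 0.2253
1.5 0.3459 0.226
1.41 0.3379 0.226
1.33 0.3299 0.2252
1.24 0.322 0.2238
1.15 0.3143 0.2217
1.06 0.3068 0.2189
0.97 0.2996 0.2155
0.88 0.2927 0.2114
0.8 0.2862 0.2068
0.71 0.2801 0.2016
0.62 0.2745 0.1959
0.53 0.2694 0.1897
0.44 0.2649 0.183
0.35 0.261 0.1761
0.27 0.2578 0.1687
0.18 0.2552 0.1612
0.09 0.2532 0.1534
0.0 0.252 0.1455
```

{"api": "send_rows", "payload": {
  "motion": [
    [[-0.2,0.2,0.7],[0,0,0],-1],
    [[-0.2,0,0.8],[0,0,0],-1],
    [[-0.2,0,0.8],[0,0,0],-1],
    [[-0.2,0,0.8],[0,0,0],-1],
    [[-0.1,0,0.8],[0,0,0],-1],
    [[0,0,0.6],[0,0,0],-1],
    [[0,0,0],[0,0,0],-1]
  ]
}}

```text
time_s: 41.35
ee_pos: [0.4484, 0.3861, 0.2216]
eef_rot: [-3.139, 0.002, 1.589]
force: [0.2, 0.5, 0.4]
grip_width: 0.0003
grip_force: 0.0
```

{"api": "send_rows", "payload": {
  "motion": [
    [[-0.3,0,0],[0,0,0],-1],
    [[-0.3,0,0],[0,0,0],-1],
    [[-0.3,0,0],[0,0,0],-1],
    [[-0.3,0,0],[0,0,0],-1],
    [[-0.3,0,0],[0,0,0],-1],
    [[-0.3,0,0],[0,0,0],-1],
    [[-0.3,0,0],[0,0,0],-1],
    [[-0.3,0,0],[0,0,0],-1],
    [[0,0,0],[0,0,0],-1]
  ]
}}

```text
time_s: 42.25
ee_pos: [0.4503, 0.3144, 0.2231]
eef_rot: [-3.141, 0.001, 1.589]
force: [-0.4, -0.2, 0.0]
grip_width: 0.0003
grip_force: 0.0
```

```bash
cat >> h.py <<'E'
def lid(c):
    W=cloud(c); k=(W[...,2]>.13)&(W[...,2]<.26)&(W[...,1]>.2)&(W[...,1]<.40)&(((W[...,0]>.375)&(W[...,0]<.40))|((W[...,0]>.60)&(W[...,0]<.61))|((W[...,0]>.65)&(W[...,0]<.68))); P=W[k]
    for lo in np.arange(.2,.4,.02):
        Q=P[(P[:,1]>=lo)&(P[:,1]<lo+.02)]
        if len(Q)>5: print(round(lo,2),len(Q),np.percentile(Q[:,2],[5,50,95]).round(3))
E
python3 - <<'E'
from h import *
c=crop(None,cam='scene'); lid(c)
E
```

```text
[0.4503 0.315  0.2231] [-0.07  0.06  0.03] [0.4 0.3 0.1]
0.22 99 [0.132 0.135 0.139]
0.24 42 [0.13  0.134 0.139]
0.26 20 [0.132 0.135 0.138]
0.28 67 [0.133 0.233 0.238]
0.3 317 [0.136 0.222 0.238]
0.32 429 [0.146 0.176 0.201]
0.34 151 [0.141 0.15  0.163]
```

{"api": "send_rows", "payload": {
  "motion": [
    [[-0.25,0,0.1],[0,0,0],-1],
    [[-0.25,0,0.1],[0,0,0],-1],
    [[-0.23,0,0.14],[0,0,0],-1],
    [[-0.22,0,0.15],[0,0,0],-1],
    [[-0.2,0,0.17],[0,0,0],-1],
    [[-0.19,0,0.19],[0,0,0],-1],
    [[-0.17,0,0.21],[0,0,0],-1],
    [[-0.15,0,0.22],[0,0,0],-1],
    [[-0.13,0,0.23],[0,0,0],-1],
    [[-0.1,0,0.25],[0,0,0],-1],
    [[0,0,0],[0,0,0],-1]
  ]
}}

```text
time_s: 43.4
ee_pos: [0.4509, 0.2583, 0.1691]
eef_rot: [-3.14, 0.001, 1.589]
force: [0.1, -1.3, 0.3]
grip_width: 0.0006
grip_force: 0.0
```

```bash
python3 - <<'E'
from h import *
c=crop(None,cam='scene'); lid(c)
E
```

```text
[0.4511 0.2586 0.1697] [-0.02 -0.03  0.06] [ 0.1 -0.4  0.9]
0.22 9 [0.148 0.17  0.171]
0.24 207 [0.166 0.17  0.175]
0.26 279 [0.159 0.164 0.168]
0.28 328 [0.154 0.159 0.164]
0.3 321 [0.148 0.154 0.158]
0.32 315 [0.144 0.149 0.153]
0.34 58 [0.137 0.145 0.149]
```

{"api": "send_rows", "payload": {
  "motion": [
    [[-0.1,0,0.2],[0,0,0],-1],
    [[-0.05,0,0.2],[0,0,0],-1],
    [[0,0,0.2],[0,0,0],-1],
    [[0,0,0.15],[0,0,0],-1],
    [[0,0,0.05],[0,0,0],-1],
    [[0,0,0],[0,0,0],-1]
  ]
}}

```text
time_s: 44.05
ee_pos: [0.4513, 0.2545, 0.1462]
eef_rot: [-3.141, 0.0, 1.59]
force: [0.3, 1.2, 0.5]
grip_width: 0.0004
grip_force: 0.0
```

{"api": "send_rows", "payload": {
  "motion": [
    [[0,0,0.05],[0,0,0],-1],
    [[0,0,0.05],[0,0,0],-1],
    [[0,0,0],[0,0,0],-1]
  ]
}}

```text
time_s: 44.35
ee_pos: [0.4516, 0.2546, 0.1455]
eef_rot: [3.14, -0.001, 1.59]
force: [-8.8, -4.0, 22.2]
grip_width: 0.0005
grip_force: 11.6
```

```bash
python3 - <<'E'
from h import *
c=crop(None,cam='scene'); lid(c)
E
```

```text
[0.4516 0.2547 0.1455] [-1.03  1.97  0.  ] [-9.1 -5.2 23.2]
0.22 55 [0.141 0.145 0.148]
0.24 188 [0.143 0.146 0.149]
0.26 271 [0.142 0.146 0.15 ]
0.28 305 [0.143 0.146 0.15 ]
0.3 303 [0.142 0.146 0.149]
0.32 293 [0.141 0.145 0.15 ]
0.34 55 [0.132 0.14  0.147]
```

The lid is shut flat (z 0.146 all across). Next is the clamp, pivot near (0.630, 0.217, 0.156).

{"api": "send_rows", "payload": {
  "motion": [
    [[0,0,-0.5],[0,0,0],-1],
    [[0,0,-1],[0,0,0],-1],
    [[0,0,-1],[0,0,0],-1],
    [[0,0,-1],[0,0,0],-1],
    [[0,0,-1],[0,0,0],-1],
    [[-0.5,0.8,-0.5],[0,0,0],-1],
    [[-0.5,1,0],[0,0,0],-1],
    [[-0.5,1,0],[0,0,0],-1],
    [[-0.5,1,0],[0,0,0],-1],
    [[-0.5,1,0],[0,0,0],-1],
    [[-0.5,0.9,0],[0,0,0],-1],
    [[0,0,0],[0,0,0],-1]
  ]
}}

```text
time_s: 45.6
ee_pos: [0.6261, 0.1658, 0.2918]
eef_rot: [-3.14, 0.001, 1.587]
force: [-1.0, -0.1, 0.3]
grip_width: 0.0009
grip_force: 0.0
```

```bash
python3 - <<'E'
from h import *
c=crop('s7.png',cam='scene',p=[.6,.24,.16]); lid(c); W=cloud(c).reshape(-1,3)
k=(W[:,2]>.17)&(W[:,2]<.245)&(W[:,1]>.17)&(W[:,1]<.235)&(W[:,0]>.59)&(W[:,0]<.67); P=W[k]
for z in(.18,.19,.2,.21,.22,.23): 
    Q=P[np.abs(P[:,2]-z)<.005]; print(z,len(Q),Q.min(0).round(3) if len(Q) else '',Q.max(0).round(3) if len(Q) else '')
G=W[(W[:,2]>.12)&(W[:,2]<.2)&(W[:,0]>.66)&(W[:,0]<.85)&(W[:,1]>.05)&(W[:,1]<.25)]; print('glue',G.min(0).round(3),G.max(0).round(3))
p,R=plan([.63,.15,.2],down(1.592),5)
E
```

```text
[0.6249 0.1669 0.2922] [-0.08  0.09 -0.04] [-0.5  0.2 -1.2]
0.22 125 [0.142 0.146 0.149]
0.24 280 [0.142 0.145 0.149]
0.26 292 [0.142 0.146 0.149]
0.28 303 [0.142 0.146 0.149]
0.3 308 [0.142 0.146 0.15 ]
0.32 303 [0.14  0.145 0.149]
0.34 52 [0.133 0.141 0.147]
0.18 30 [0.621 0.213 0.176] [0.639 0.221 0.185]
0.19 24 [0.622 0.211 0.185] [0.64  0.218 0.195]
0.2 34 [0.621 0.204 0.195] [0.641 0.214 0.205]
0.21 25 [0.62  0.201 0.206] [0.641 0.212 0.215]
0.22 38 [0.619 0.192 0.215] [0.641 0.213 0.225]
0.23 76 [0.619 0.193 0.225] [0.642 0.211 0.232]
glue [0.66  0.108 0.12 ] [0.816 0.25  0.196]
5 rows d [-0.11, 0.03, 0.61] w [-0.0, 0.0, -0.01]
```

View pics/s7.png

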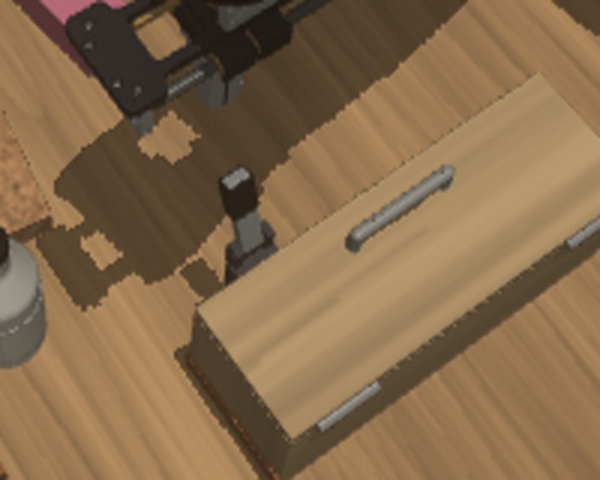

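The lid is flat and closed, and the clamp stands upright at crop (240,220). Lower the shut fingers behind it and push over.

{"api": "send_rows", "payload": {
  "motion": [
    [[-0.2,0.2,0.6],[0,0,0],-1],
    [[-0.1,0,0.7],[0,0,0],-1],
    [[0,0,0.7],[0,0,0],-1],
    [[0,0,0.6],[0,0,0],-1],
    [[0,0,0.2],[0,0,0],-1],
    [[0,0,0],[0,0,0],-1]
  ]
}}

```text
time_s: 46.25
ee_pos: [0.6297, 0.1593, 0.2092]
eef_rot: [-3.141, 0.0, 1.59]
force: [0.7, -0.6, -0.4]
grip_width: 0.0005
grip_force: 0.0
```

```bash
python3 - <<'E'
from h import *
o=get_obs(); print(o['ee_pos'],o['force'].round(1),o['qpos'].round(2))
yp,zp,rho=.217,.156,.058
for t in np.linspace(1.78,0,16): print(round(t,2),(yp+rho*np.cos(t)-.007*np.sin(t)-.008).round(4),(zp+rho*np.sin(t)+.007*np.cos(t)).round(4))
E
```

```text
[0.62968841 0.15933861 0.20924011] [ 0.7 -0.6 -0.4] [0.19 0.52 1.2  0.   1.42 0.17]
1.78 0.1901 0.2113
1.66 0.1968 0.2131
1.54 0.2036 0.2142
1.42 0.2106 0.2144
1.31 0.2175 0.2138
1.19 0.2242 0.2124
1.07 0.2308 0.2102
0.95 0.2371 0.2072
0.83 0.2429 0.2035
0.71 0.2483 0.1992
0.59 0.2532 0.1942
0.47 0.2574 0.1887
0.36 0.2609 0.1828
0.24 0.2637 0.1764
0.12 0.2658 0.1698
0.0 0.267 0.163
```

{"api": "send_rows", "payload": {
  "motion": [
    [[0.3,0,0],[0,0,0],-1],
    [[0.3,0,0],[0,0,0],-1],
    [[0.3,0,0],[0,0,0],-1],
    [[0.25,0,-0.05],[0,0,0],-1],
    [[0.25,0,-0.05],[0,0,0],-1],
    [[0.25,0,0],[0,0,0],-1],
    [[0.25,0,0],[0,0,0],-1],
    [[0.25,0,0],[0,0,0],-1],
    [[0.25,0,0.05],[0,0,0],-1],
    [[0,0,0],[0,0,0],-1]
  ]
}}

```text
time_s: 47.25
ee_pos: [0.6287, 0.2319, 0.2103]
eef_rot: [-3.141, -0.0, 1.591]
force: [1.0, -0.8, 0.9]
grip_width: 0.0001
grip_force: 0.0
```

```bash
cat >> h.py <<'E'
def clamp(c):
    W=cloud(c); k=(W[...,2]>.148)&(W[...,2]<.26)&(W[...,1]>.19)&(W[...,1]<.33)&(W[...,0]>.617)&(W[...,0]<.645); P=W[k]
    for lo in np.arange(.19,.33,.01):
        Q=P[(P[:,1]>=lo)&(P[:,1]<lo+.01)]
        if len(Q)>3: print(round(lo,2),len(Q),np.percentile(Q[:,2],[5,50,95]).round(3))
E
python3 - <<'E'
from h import *
c=crop(None); clamp(c)
E
```

```text
[0.6288 0.2315 0.2105] [-0.01  0.03 -0.01] [ 0.1 -0.  -0.3]
0.21 6 [0.158 0.162 0.166]
0.22 39 [0.153 0.168 0.236]
0.23 24 [0.173 0.201 0.249]
0.24 90 [0.15  0.223 0.242]
0.25 80 [0.149 0.222 0.228]
0.26 16 [0.148 0.15  0.219]
0.27 8 [0.148 0.148 0.151]
0.28 9 [0.148 0.149 0.15 ]
0.29 7 [0.149 0.15  0.152]
0.3 12 [0.148 0.149 0.15 ]
0.31 10 [0.148 0.149 0.15 ]
0.32 8 [0.148 0.149 0.151]
```

{"api": "send_rows", "payload": {
  "motion": [
    [[0.2,0,0.1],[0,0,0],-1],
    [[0.2,0,0.12],[0,0,0],-1],
    [[0.18,0,0.14],[0,0,0],-1],
    [[0.16,0,0.17],[0,0,0],-1],
    [[0.14,0,0.18],[0,0,0],-1],
    [[0.12,0,0.2],[0,0,0],-1],
    [[0.1,0,0.21],[0,0,0],-1],
    [[0.07,0,0.22],[0,0,0],-1],
    [[0.04,0,0.23],[0,0,0],-1],
    [[0,0,0.1],[0,0,0],-1],
    [[0,0,0],[0,0,0],-1]
  ]
}}

```text
time_s: 48.4
ee_pos: [0.6281, 0.2674, 0.1612]
eef_rot: [3.141, -0.001, 1.59]
force: [-2.7, 2.5, 6.1]
grip_width: 0.0007
grip_force: 3.4
```

```bash
python3 - <<'E'
from h import *
c=crop(None); clamp(c)
E
```

```text
[0.6281 0.2674 0.1612] [ 0.35  0.71 -0.01] [-3.2  2.9  7.3]
0.22 37 [0.155 0.163 0.166]
0.23 33 [0.156 0.161 0.164]
0.24 30 [0.15  0.16  0.167]
0.26 7 [0.151 0.188 0.215]
0.27 39 [0.153 0.166 0.205]
0.28 60 [0.155 0.163 0.167]
0.29 60 [0.148 0.161 0.165]
0.3 10 [0.148 0.149 0.15 ]
0.31 13 [0.148 0.149 0.151]
0.32 11 [0.148 0.149 0.15 ]
```

{"api": "send_rows", "payload": {
  "motion": [
    [[0,0,0.06],[0,0,0],-1],
    [[0,0,0],[0,0,0],-1],
    [[0,0,-0.3],[0,0,0],-1],
    [[0,0,-0.8],[0,0,0],-1],
    [[0,0,-1],[0,0,0],-1],
    [[0,0,-1],[0,0,0],-1],
    [[0,0,-1],[0,0,0],-1],
    [[-1,-0.5,-0.5],[0,0,0],-1],
    [[-1,-0.5,0],[0,0,0],-1],
    [[-1,-0.5,0],[0,0,0],-1],
    [[-1,-0.5,0],[0,0,0],-1],
    [[0,0,0],[0,0,0],-1]
  ]
}}

```text
time_s: 49.65
ee_pos: [0.5697, 0.1431, 0.2976]
eef_rot: [3.141, 0.001, 1.587]
force: [0.8, -0.2, 0.6]
grip_width: 0.0007
grip_force: 0.0
```

```bash
python3 - <<'E'
from h import *
c=crop('s8.png',p=[.55,.27,.16],du=110,dv=85); clamp(c); lid(c); print(get_obs()['time_s'])
E
```

```text
[0.5703 0.1446 0.2975] [-0.07  0.02 -0.03] [ 0.7  0.8 -0.3]
0.21 22 [0.158 0.163 0.166]
0.22 69 [0.156 0.161 0.167]
0.23 45 [0.156 0.161 0.164]
0.24 48 [0.15  0.161 0.165]
0.25 47 [0.156 0.161 0.164]
0.26 57 [0.157 0.164 0.168]
0.27 59 [0.155 0.164 0.168]
0.28 61 [0.152 0.163 0.167]
0.29 53 [0.149 0.16  0.166]
0.3 10 [0.148 0.149 0.15 ]
0.31 9 [0.148 0.149 0.15 ]
0.32 10 [0.148 0.149 0.151]
0.22 121 [0.142 0.145 0.148]
0.24 278 [0.143 0.146 0.149]
0.26 295 [0.142 0.146 0.149]
0.28 291 [0.142 0.146 0.149]
0.3 310 [0.143 0.146 0.149]
0.32 300 [0.141 0.146 0.149]
0.34 54 [0.133 0.142 0.147]
49.7
```

View pics/s8.png

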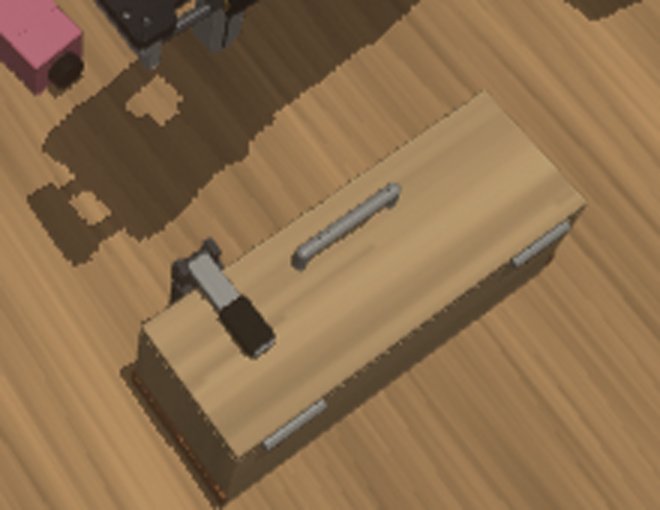

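The lid is shut and the clamp lies flat on it at crop (235,305). The robot is clear, so I'm handing in.

```bash
python3 -c "
from station import *
print(hand_in())"
```

```text
the job is handed in; nothing more can be done
None
```

I stood all three tins upright in the chest, shut the lid gently, swung the clamp flat onto it, and handed the job in at about 50 s; `hand_in()` gave no verdict.

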